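# Set out the viaduct piers and offer up the bridge deck

### The arm

A 7-joint arm with a two-finger parallel gripper is mounted at the origin on the work surface. World frame = base frame: x ahead of the robot, y to its left, z up, the work surface at z = 0. Lengths are in m, angles in rad, forces in N, time in s.
With the tool pointing down it reaches from about 0.35 to 0.9 m from the base axis. Payload 8.1 kg.
Tool frame: the origin (TCP) lies at the very end of the fingers, on their centre line; the grasp point (between the pads) lies 19 mm behind it; z points along the fingers, y is the line along which they close (so a half turn about z gives the same grasp; the last joint's range is limited). The gripper opens to 92 mm and grips with 3 to 60 N. Pads are 19 mm wide; open, the fingers measure 130 mm over their backs; the gripper's body (75 mm by 190 mm) begins 47 mm behind the grasp point.
Start: joints at [-1.408, 0.434, 0.025, 1.573, -0.012, 1.134, -0.075], TCP at [0.164, 0.603, 0.227] pointing down, gripper open.
Joint ranges: [-2.62, 2.62], [-0.44, 2.09], [-1.27, 1.32], [0.08, 2.57], [-1.32, 4.46], [0.12, 2], [-2.74, 2.74]. Speed limits (rad/s): [2.22, 2.22, 3.01, 3.01, 3.14, 3.14, 3.14].

### API

Orientations are given as a rotation vector (axis times angle).
In Python, from cell import observe, get_image, sign_off, find_in, trace, place_of gives the robot as it stands. The module is installed in compiled form; this text tells all that it offers.
- The arm moves only by the shell command python3 -m handwheel 'ROWS' [OPENING] [FORCE]. ROWS is JSON, a list of rows, each a list of 6 numbers: the shift along the tool's x, y, z each as a share of 0.02 m, from -1 to 1, then the turn, a rotation vector about the tool's x, y, z each as a share of 4 degrees, from -1 to 1. A call has 1 to 8 rows; each row shifts and turns the commanded pose from where the row before left it, along the tool's axes as they then stand; what a row does not reach is not made up. A row lasts 1/12 s, in which the tool goes at most 41.7 mm and 7.16 degrees, less where a joint would pass 70% of its speed; a pose out of reach is approached as far as the arm can. A call with a number of a shift or a turn outside -1 to 1 is refused whole. A call with a gripper value outside its range is refused whole. OPENING is the opening, from 0 (shut) to 1 (fully open), set as the call begins (- or left out, the last holds). The fingers move at their own pace and stop on an object; FORCE is the grip in N (left out, the last holds). Time passes only in rows, so rows that do not move let the fingers close. It gives the time, the measured TCP pose, the force, the opening and the grip force at its end, in the units of the state.
- observe(): the state, without advancing time (a new reading comes with each control period).
- get_image(name): name is "scene" or "top"; returns a dict with "image" (400x640x3 uint8, red, green, blue), "fx", "fy", "cx", "cy" (pixels), "k1" (the pictures are not rectified: a ray, as slopes to the right and down, at radius r is drawn at 1 + k1 r^2 times it, then the intrinsics apply), "position" and "orientation" of the camera in the world. Camera axes: x right, y down, z forward; pixel columns grow to the right and rows downward; lengths in m; the calibration is good to about 2 mm. A picture is of the moment at which its call begins. There is no depth.
- sign_off(): hands the job in; it is judged then, once.
Trained networks look in the newest picture that a camera, given by its name, has taken for a name from the list of things; names that differ only in an ending like _2 or _b are one class to them, and where a whole thing is asked for, a point or a joint stands for the part that bears it (a point fixed in the world has none). Each returns a list of dicts, best first, with "score" (0 to 1); they miss things now and then, are a little off and sometimes report something else, mostly with a low value. They report only what shows in the picture. A call takes as long as a camera call. They do not tell look-alikes from the thing itself.
- find_in(label, camera): "rect" ([centre column, centre row, width, height] as shares, 0 to 1, of the picture: columns of its width, rows of its height, round what is visible of it).
- trace(label, camera): "region" (400x640 bool, what is visible of it) and "rect" ([centre column, centre row, width, height] as shares, 0 to 1, of the picture: columns of its width, rows of its height, round what is visible of it).
- place_of(label, camera): "point" ([column, row] as shares, 0 to 1, of the picture: columns of its width, rows of its height: a listed point, or the origin of a listed thing).
The state is a dict: "clock": time; "joints": joint angles; "dq": joint speeds; "joint_efforts": joint torques, N m; "position": TCP position; "ee_rot": TCP orientation; "force": force on the tool from outside, world axes, zero at the start; "ft_torque": the same for the moment, N m; "width": opening from 0.0 (shut) to 1.0 (fully open); "gripper_force": force on a finger pad.
Only numpy, scipy, OpenCV 4.12 (cv2) and the standard library are available. Lean on these libraries where they do the work, as an engineer would, in place of code of your own. Each camera call takes 0.05 s, during which the arm holds its last target. There are 200 camera calls.

### The job

Push the three loose brick piers on the plywood board into an even row, one standing squarely on each black mark, and let go of them. Then draw the green bridge deck out of its sloping rack and hold it, track side up and level, lengthwise above the row and centred on it, about 7 cm clear of the pier tops; finish while still holding it there in the gripper, touching nothing else. Leave the shed, tower, cattle and turntable cover where they stand.

Things in the scene. Friction and masses are not known exactly. Their poses are not given: they have to be found in the camera images.
- board: Fixed plywood template board lying on the table, 150 (x) by 300 (y) by 6 mm thick; origin at the centre of its underside, on the table. The red line along its y axis is the line of the row; three black marks lie on it.
- mark0 (a point): Centre of black mark 0 on the board's top face (6 mm above the table), 48 (board x) by 32 mm (board y): at board y = -95 mm.
- mark1 (a point): Centre of black mark 1 on the board's top face (6 mm above the table), 48 (board x) by 32 mm (board y): at the board's centre.
- mark2 (a point): Centre of black mark 2 on the board's top face (6 mm above the table), 48 (board x) by 32 mm (board y): at board y = +95 mm.
- pier0: Loose brick-red bridge pier, an upright block 44 (x) by 28 (y) by 50 mm high, about 90 g, standing on the board; origin at the centre of its underside. On its mark its x axis lies along the board's x (either way round). It starts up to 45 mm from the mark of its number, askew by up to 0.4 rad; the three are alike and any pier may take any mark.
- pier1: Loose brick-red bridge pier, an upright block 44 (x) by 28 (y) by 50 mm high, about 90 g, standing on the board; origin at the centre of its underside. On its mark its x axis lies along the board's x (either way round). It starts up to 45 mm from the mark of its number, askew by up to 0.4 rad; the three are alike and any pier may take any mark.
- pier2: Loose brick-red bridge pier, an upright block 44 (x) by 28 (y) by 50 mm high, about 90 g, standing on the board; origin at the centre of its underside. On its mark its x axis lies along the board's x (either way round). It starts up to 45 mm from the mark of its number, askew by up to 0.4 rad; the three are alike and any pier may take any mark.
- rack: Fixed wooden rack on a base 210 (x) by 90 mm (y); origin at the centre of the base's underside. A rail 14 mm wide, 150 mm long, slopes up at 45 degrees towards the rack's +x under the deck; a pocket at its low end encloses the deck's lowest 60 mm. Draw the deck out up the slope. Beyond the pocket the deck's two sides are free, also below it beside the narrow rail.
- rack_mouth (a point): Mouth of the rack's pocket, on the deck's underside line, 60 mm up the slope from the foot stop. The pocket has a stop, two cheeks (1.5 mm play each side) and a brass strap across the top (6 mm play above the 18 mm bar); these rise at most 11 mm above the bar's top.
- deck: Loose green bridge deck: a straight bar 240 (x) by 30 (y) by 18 mm (z), plus 5 mm of track on top within the middle 26 mm; about 150 g, mass even. Origin at the centre of its underside; x lengthwise, z out of the track side. It starts in the rack sloping at 45 degrees, +x end high, -x end (foot) in the pocket, track side up and back.
- deck_foot (a point): Centre of the deck's -x end face (120 mm from the middle, 9 mm above the underside).
- shed: Loose yellow resin engine shed, about 125 x 150 x 100 mm high, origin under its centre; leave alone.
- tower: Loose rusty tin coaling tower, about 120 x 120 x 220 mm high, origin under its centre; leave alone.
- cow0: Loose pewter cattle figure, 28 x 70 x 46 mm high, origin under its centre; leave alone.
- cow1: Second pewter cattle figure, alike; leave alone.
- cover: Loose black steel turntable cover, a disc 140 mm across, 12 mm thick with a small knob to 26 mm, origin under its centre; leave alone.
Not all that is in view belongs to the job. What is shaped like the pier1 but purple or yellow is not meant.

How it is judged:
By the outcome, as a careful person would: the job done as asked, in the order asked, and still so for the second after the job is handed in, while the arm keeps its last pose, push and grip.
It also fails if it takes over 58 s, if anything falls off the work surface, if the arm or the gripper's body presses on something with over 40 N, if the wrist force passes 120 N, or if a joint passes its speed limit or range.

## Working session

There is one attempt and no reset: what is moved stays moved. The work goes in short steps, Python scripts to look and compute and a shell command to move; the robot and the scene stay as the last step left them, time stands still between calls to the robot, and variables do not carry over. Pictures are saved under pics/ and viewed, at most 10 in all, crops included, and the job is handed in when it is done.

```bash
mkdir -p pics
cat > h.py <<'E'
import numpy as np, cv2
from scipy.spatial.transform import Rotation as R
from cell import *
def snap(c,fn=None):
    d=get_image(c)
    if fn: cv2.imwrite(fn,d["image"][...,::-1])
    return d
def camR(d):
    o=np.array(d["orientation"],float)
    return R.from_rotvec(o).as_matrix() if o.size==3 else o.reshape(3,3)
def proj(d,P):
    P=np.atleast_2d(P); q=(P-np.array(d["position"]))@camR(d)
    s=q[:,:2]/q[:,2:]; r2=(s**2).sum(1,keepdims=True); s=s*(1+d["k1"]*r2)
    return s*[d["fx"],d["fy"]]+[d["cx"],d["cy"]]
def ray(d,uv):
    uv=np.atleast_2d(uv).astype(float); s0=(uv-[d["cx"],d["cy"]])/[d["fx"],d["fy"]]; s=s0.copy()
    for _ in range(20): s=s0/(1+d["k1"]*(s**2).sum(1,keepdims=True))
    v=np.c_[s,np.ones(len(s))]@camR(d).T
    return v
def onz(d,uv,z):
    v=ray(d,uv); p=np.array(d["position"]); t=(z-p[2])/v[:,2]
    return p+v*t[:,None]
E
python3 - <<'E'
from h import *
for c in ("scene","top"):
    d=snap(c,f"pics/{c}0.png"); print(c,{k:np.round(d[k],3) for k in d if k!="image"})
    for n in ["board","mark0","mark1","mark2","pier0","rack","rack_mouth","deck","deck_foot"]:
        print(n,[(np.round(np.array(x["point"])*[640,400],1).tolist(),round(x["score"],2)) for x in place_of(n,c)][:5])
print(observe())
E
```

```text
scene {'fx': np.float64(467.025), 'fy': np.float64(467.025), 'cx': np.float64(334.221), 'cy': np.float64(203.06), 'k1': np.float64(-0.104), 'position': array([1.214, 0.548, 0.985]), 'orientation': array([-1.045, -2.435,  1.009])}
board [([375.2, 247.8], 0.58), ([302.9, 160.3], 0.38)]
mark0 [([376.9, 248.3], 0.91), ([403.9, 266.0], 0.76), ([352.2, 226.8], 0.74)]
mark1 [([376.9, 248.3], 0.91), ([403.9, 266.0], 0.76), ([352.2, 226.8], 0.74)]
mark2 [([376.9, 248.3], 0.91), ([403.9, 266.0], 0.76), ([352.2, 226.8], 0.74)]
pier0 [([409.3, 220.2], 0.85), ([381.8, 240.4], 0.8), ([440.1, 237.3], 0.78), ([394.9, 275.2], 0.75), ([345.8, 228.9], 0.68)]
rack [([332.4, 302.3], 0.42)]
rack_mouth [([301.0, 158.4], 0.94)]
deck [([288.8, 153.2], 0.63)]
deck_foot []
top {'fx': np.float64(453.785), 'fy': np.float64(453.785), 'cx': np.float64(326.179), 'cy': np.float64(205.259), 'k1': np.float64(-0.077), 'position': array([ 0.336, -0.073,  1.261]), 'orientation': array([-2.108,  2.109, -0.188])}
board [([282.7, 221.2], 0.6)]
mark0 [([283.4, 221.7], 0.81), ([313.9, 222.7], 0.8), ([248.1, 214.6], 0.76)]
mar
[... 427 characters left out ...]
oints': array([-1.40761265,  0.434509  ,  0.02497965,  1.5731857 , -0.01160221,
        1.13401306, -0.07511575]), 'dq': array([ 8.72121240e-05,  3.84084587e-04,  1.12105501e-03, -9.13799580e-04,
        1.17371260e-03, -6.17812347e-04, -8.45973478e-05]), 'joint_efforts': array([ 9.45663737e-05, -6.67668056e+01,  9.84265991e-01, -3.14804006e+01,
       -6.07592217e-02,  3.28020367e-02,  3.03392903e-05]), 'position': array([0.16418331, 0.60306525, 0.22674155]), 'ee_rot': array([4.16393006e-01, 3.11387225e+00, 4.66482864e-05]), 'force': array([-0.25152953,  0.56754735, -0.34958067]), 'ft_torque': array([ 0.00322163, -0.02350821, -0.0518949 ]), 'gripper_force': 0.0, 'width': 1.0049408297017552}
```

View pics/scene0.png

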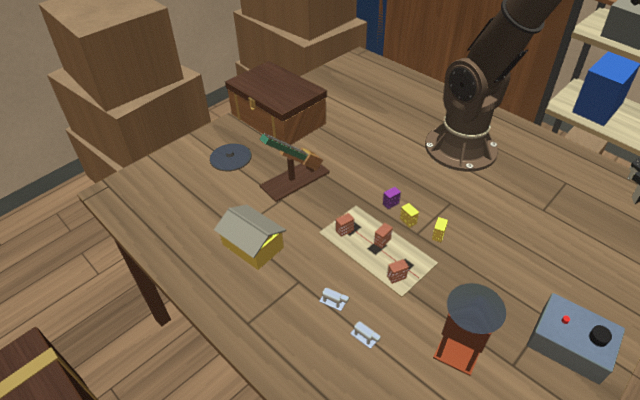

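View pics/top0.png

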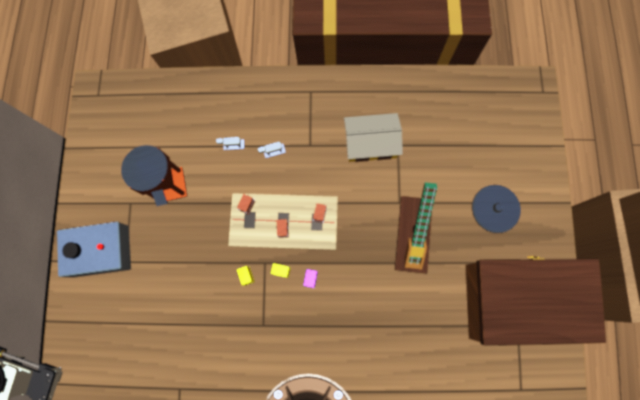

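The top view shows the board around (283,221), with the red piers near (245,204), (282,228) and (320,213). The rack and deck lie from (415,260) up to (430,185), and the yellow and purple blocks are decoys. Next I'll fit poses with a silhouette model.

```bash
cat > fit.py <<'E'
from h import *
from scipy.optimize import minimize
from scipy.ndimage import label
S=4
def hsv(d): return cv2.cvtColor(d["image"],cv2.COLOR_RGB2HSV)
def redmask(d):
    H=hsv(d); h,s,v=[H[...,i].astype(int) for i in range(3)]
    return (((h<=9)|(h>=174))&(s>110)&(v>70)).astype(np.float32)
def greenmask(d):
    H=hsv(d); h,s,v=[H[...,i].astype(int) for i in range(3)]
    return ((h>45)&(h<95)&(s>60)).astype(np.float32)
def woodmask(d):
    H=hsv(d); h,s,v=[H[...,i].astype(int) for i in range(3)]
    return ((h>12)&(h<32)&(s<125)&(v>185)).astype(np.float32)
def box(lx,ly,z0,z1,x0=None):
    xs=(-lx/2,lx/2) if x0 is None else (x0,x0+lx)
    return np.array([[x,y,z] for x in xs for y in (-ly/2,ly/2) for z in (z0,z1)])
def render(d,P,win):
    u0,v0,u1,v1=win
    p=(proj(d,P)-[u0,v0]+0.5)*S-0.5
    h=cv2.convexHull(p.astype(np.float32))
    m=np.zeros(((v1-v0)*S,(u1-u0)*S),np.float32)
    cv2.fillConvexPoly(m,np.round(h*16).astype(np.int32),1.0,shift=4)
    return cv2.resize(m,(u1-u0,v1-v0),interpolation=cv2.INTER_AREA)
def fit(cams,masks,pose,pts,p0,scale,pad=8,ign=None):
    wins=[]
    for d in cams:
        q=proj(d,pose(p0,pts)); wins.append([max(0,int(q[:,0].min())-pad),max(0,int(q[:,1].min())-pad),min(640,int(q[:,0].max())+pad+1),min(400,int(q[:,1].max())+pad+1)])
    def cost(t):
        p=np.array(p0)+np.array(t)*scale; c=0
        for d,m,w in zip(cams,masks,wins):
            r=render(d,pose(p,pts),w); e=(r-m[w[1]:w[3],w[0]:w[2]])**2
            if ign is not None: e=e*(render(d,pose(p,ign),w)<0.05)
            c+=e.sum()
        return c
    best=None
    for k in range(3):
        t0=np.zeros(len(p0)) if best is None else best.x
        sim=np.vstack([t0]+[t0+np.eye(len(p0))[i]*(1.0/(k+1)) for i in range(len(p0))])
        best=minimize(cost,t0,method="Nelder-Mead",options=dict(initial_simplex=sim,xatol=.01,fatol=.01,maxiter=400))
    return np.array(p0)+best.x*scale,best.fun
def flat(p,pts):
    c,s=np.cos(p[2]),np.sin(p[2]); return pts@np.array([[c,-s,0],[s,c,0],[0,0,1]]).T+[p[0],p[1],0]
E
python3 - <<'E'
from fit import *
D=[snap("scene"),snap("top")]
out=[]
for d,(u,v,w,h) in zip(D,[(310,190,140,110),(220,185,125,70)]):
    im=d["image"][...,::-1]; 
    m=np.dstack([woodmask(d),greenmask(d),redmask(d)])*255
    for a in (im,m.astype(np.uint8)):
        c=cv2.resize(a[v:v+h,u:u+w],None,fx=2.8,fy=2.8,interpolation=cv2.INTER_NEAREST); out.append(cv2.copyMakeBorder(c,0,310-c.shape[0] if c.shape[0]<310 else 0,0,395-c.shape[1],0,value=0)[:310])
d=D
row=[np.hstack(out[:2]),np.hstack(out[2:])]
g=[]
for d,(u,v,w,h) in zip(D,[(250,120,90,85),(390,175,60,105)]):
    m=np.dstack([woodmask(d),greenmask(d),redmask(d)])*255
    for a in (d["image"][...,::-1],m.astype(np.uint8)):
        g.append(cv2.resize(a[v:v+h,u:u+w],(int(w*2.6),int(h*2.6)),interpolation=cv2.INTER_NEAREST))
H=max(x.shape[0] for x in g)
cv2.imwrite("pics/c1.png",np.vstack(row)[:600,:800])
cv2.imwrite("pics/c2.png",np.hstack([cv2.copyMakeBorder(x,0,H-x.shape[0],0,0,0,value=0) for x in g])[:600,:800])
p=onz(D[1],[[282.7,221.2],[415,235],[422,222]],0.05);print(p)
print(onz(D[1],[[245,204],[282,226],[320,213]],0.05))
E
```

```text
[[ 0.53444342  0.06923337  0.05      ]
 [ 0.49626471 -0.28728236  0.05      ]
 [ 0.53156265 -0.30747133  0.05      ]]
[[ 0.58226937  0.17396805  0.05      ]
 [ 0.52129058  0.07087027  0.05      ]
 [ 0.55686142 -0.03184261  0.05      ]]
```

View pics/c1.png

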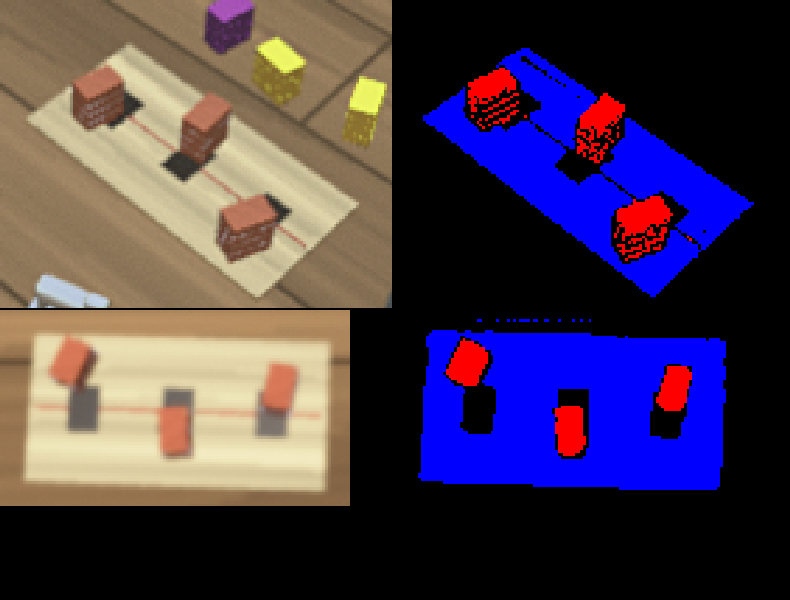

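View pics/c2.png

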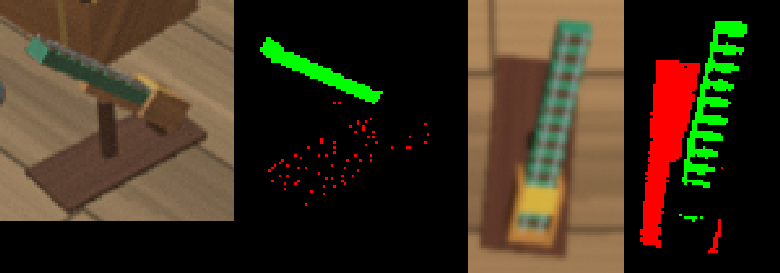

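The masks are usable: piers in red, board in blue, deck sides in green. Fitting poses now.

```bash
cat > meas.py <<'E'
from fit import *
K3=np.ones((3,3),np.uint8)
def close(m,n=1):
    m=cv2.copyMakeBorder(m,6,6,6,6,0,value=0) if False else m
    return cv2.morphologyEx(m,cv2.MORPH_CLOSE,K3,iterations=n)
def boardmask(d,win):
    m=woodmask(d); k=np.zeros_like(m); u0,v0,u1,v1=win; k[v0:v1,u0:u1]=m[v0:v1,u0:u1]
    m=cv2.morphologyEx(k,cv2.MORPH_OPEN,K3)
    c,_=cv2.findContours(m.astype(np.uint8),cv2.RETR_EXTERNAL,cv2.CHAIN_APPROX_NONE)
    c=max(c,key=cv2.contourArea); o=np.zeros_like(m); cv2.fillConvexPoly(o,cv2.convexHull(c),1.0); return o
BP=box(.15,.30,0,.006); PP=box(.044,.028,.006,.056)
def board(D,p0):
    M=[]
    for d in D:
        q=proj(d,flat(p0,BP)); M.append(boardmask(d,[int(q[:,0].min())-8,int(q[:,1].min())-8,int(q[:,0].max())+8,int(q[:,1].max())+8]))
    return fit(D,M,flat,BP,p0,[.005,.005,.03])
def pier(D,p0):
    M=[close(redmask(d),1) for d in D]
    return fit(D,M,flat,PP,p0,[.005,.005,.1],pad=4)
def inb(b,p):
    c,s=np.cos(b[2]),np.sin(b[2]); e=np.array(p[:2])-b[:2]; return np.array([c*e[0]+s*e[1],-s*e[0]+c*e[1]])*1000
E
python3 - <<'E'
from meas import *
D=[snap("scene"),snap("top")]
for d in D:
    b,f=board([d],[.535,.07,-.02]); print("board1",b.round(4),f)
b,f=board(D,[.535,.07,-.02]); print("board",b.round(4),f)
for p0 in ([.582,.174,-.4],[.521,.071,0],[.557,-.032,-.2]):
    for q in (D,D[:1],D[1:]):
        p,f=pier(q,p0); print("pier",p.round(4),round(f,1),inb(b,p).round(1),"yaw rel deg",np.degrees(p[2]-b[2]).round(1))
# deck
def dk(p,pts): 
    M=R.from_euler("ZY",[p[3],-np.pi/4]).as_matrix(); return pts@M.T+p[:3]   # p = point on underside mid-deck
s=close(greenmask(D[0]),1); t=close(greenmask(D[1]),3)
side=np.array([[x,.015,z] for x in(-.058,.12) for z in(0,.018)]+[[.12,-.015,0],[.12,-.015,.018]])
top=box(.178,.03,0,.018,-.058)
ign=box(.075,.06,-.02,.034,-.13)
def dk2(p,P): return dk(p,P)
def proj_cost(t0):
    from scipy.optimize import minimize
    def c(x):
        tot=0
        for d,m,P,w in ((D[0],s,side,(240,115,350,205)),(D[1],t,top,(395,170,450,285))):
            e=(render(d,dk(x,P),w)-m[w[1]:w[3],w[0]:w[2]])**2*(render(d,dk(x,ign),w)<.05); tot+=e.sum()
        return tot
    x=np.array(t0,float)
    for k in range(4):
        sim=np.vstack([x]+[x+np.eye(4)[i]*[.01,.01,.01,.05][i]/(k+1) for i in range(4)])
        r=minimize(c,x,method="Nelder-Mead",options=dict(initial_simplex=sim,maxiter=500,xatol=1e-5,fatol=.01)); x=r.x
    return x,r.fun
for z in (.1,.12,.14): print("deck",[np.round(v,4) for v in proj_cost([.53,-.29,z,-.1])])
# networks: foot triangulation, rack origin
for n in ("rack_mouth","deck","deck_foot"):
    P=[]
    for d,c in zip(D,("scene","top")):
        r=place_of(n,c)
        if r: P.append((np.array(d["position"]),ray(d,np.array(r[0]["point"])*[640,400])[0]))
    if len(P)==2:
        A=sum(np.eye(3)-np.outer(v,v)/(v@v) for _,v in P); bb=sum((np.eye(3)-np.outer(v,v)/(v@v))@o for o,v in P); print(n,np.linalg.solve(A,bb).round(4))
E
```

```text
board1 [ 0.5406  0.0724 -0.0331] 111.70703125
board1 [ 0.5448  0.0738 -0.0272] 233.62890625
board [ 0.543   0.0729 -0.0269] 418.40234375
pier [ 0.5843  0.1759 -0.4843] 144.0 [ 38.6 104. ] yaw rel deg -26.2
pier [ 0.5828  0.1753 -0.1825] 61.4 [ 37.1 103.4] yaw rel deg -8.9
pier [ 0.5863  0.1764 -0.7289] 65.0 [ 40.5 104.6] yaw rel deg -40.2
pier [0.5186 0.0717 0.286 ] 105.0 [-24.3  -1.9] yaw rel deg 17.9
pier [0.5167 0.0703 0.3202] 51.7 [-26.1  -3.3] yaw rel deg 19.9
pier [0.5198 0.072  0.2081] 46.7 [-23.2  -1.6] yaw rel deg 13.5
pier [ 0.5605 -0.0293 -0.1578] 110.7 [  20.2 -101.7] yaw rel deg -7.5
pier [ 0.56   -0.0296 -0.2683] 52.1 [  19.8 -102.1] yaw rel deg -13.8
pier [ 0.56   -0.0284 -0.1626] 57.5 [  19.8 -100.9] yaw rel deg -7.8
deck [array([ 0.5191, -0.2932,  0.1141, -0.0999]), np.float64(124.4062)]
deck [array([ 0.5191, -0.2931,  0.1142, -0.0992]), np.float64(124.3672)]
deck [array([ 0.5188, -0.2927,  0.1136, -0.1182]), np.float64(123.7773)]
rack_mouth [ 0.474  -0.2925  0.0614]
deck [ 0.5239 -0.2885  0.127 ]
```

```bash
cat > plan.py <<'E'
from h import *
def down(psi): return R.from_euler("z",psi).as_matrix()@np.diag([-1.,1,-1])
def plan(segs,start=None):
    "segs: list of (pos, Rmat, n). prints per-row shares for each segment"
    o=observe(); p=np.array(o["position"]); M=R.from_rotvec(o["ee_rot"]).as_matrix()
    if start: p,M=start
    for q,N,n in segs:
        w=R.from_matrix(M.T@N).as_rotvec()/n
        A=sum(R.from_rotvec(w*k).as_matrix() for k in range(n))
        v=np.linalg.solve(A,M.T@(np.array(q)-p))
        print(n,"x",(v/.02).round(3).tolist(),(np.degrees(w)/4).round(3).tolist(), "max",round(max(abs(v/.02).max(),abs(np.degrees(w)/4).max()),2))
        p,M=np.array(q),N
E
python3 - <<'E'
from plan import *
plan([([.584,.176,.09],down(-.38),24),([.584,.176,.014],down(-.38),4)])
E
```

```text
24 x [-1.111, -0.569, 0.285] [0.0, 0.0, 0.068] max 1.11
4 x [0.0, 0.0, 0.95] [0.0, 0.0, 0.0] max 0.95
```

```bash
r='see'; 
python3 -m handwheel '[[-0.95,-0.49,0.24,0,0,0.06],[-0.95,-0.49,0.24,0,0,0.06],[-0.95,-0.49,0.24,0,0,0.06],[-0.95,-0.49,0.24,0,0,0.06],[-0.95,-0.49,0.24,0,0,0.06],[-0.95,-0.49,0.24,0,0,0.06],[-0.95,-0.49,0.24,0,0,0.06]]' 0.75 10
python3 -m handwheel '[[-0.95,-0.49,0.24,0,0,0.06],[-0.95,-0.49,0.24,0,0,0.06],[-0.95,-0.49,0.24,0,0,0.06],[-0.95,-0.49,0.24,0,0,0.06],[-0.95,-0.49,0.24,0,0,0.06],[-0.95,-0.49,0.24,0,0,0.06],[-0.95,-0.49,0.24,0,0,0.06]]'
python3 -m handwheel '[[-0.95,-0.49,0.24,0,0,0.06],[-0.95,-0.49,0.24,0,0,0.06],[-0.95,-0.49,0.24,0,0,0.06],[-0.95,-0.49,0.24,0,0,0.06],[-0.95,-0.49,0.24,0,0,0.06],[-0.95,-0.49,0.24,0,0,0.06],[-0.95,-0.49,0.24,0,0,0.06]]'
python3 -m handwheel '[[-0.95,-0.49,0.24,0,0,0.06],[-0.95,-0.49,0.24,0,0,0.06],[-0.95,-0.49,0.24,0,0,0.06],[-0.95,-0.49,0.24,0,0,0.06],[-0.95,-0.49,0.24,0,0,0.06],[-0.95,-0.49,0.24,0,0,0.06],[-0.95,-0.49,0.24,0,0,0.06],[0,0,0,0,0,0]]'
python3 - <<'E'
from plan import *
plan([([.584,.176,.014],down(-.38),5)]); print(observe()["joints"].round(2))
d=snap("scene","pics/s2.png"); t=snap("top","pics/t2.png")
p=np.array(observe()["position"]); print(p,proj(d,p),proj(t,p))
im=[]
for e in (d,t):
    u,v=proj(e,p)[0].astype(int); im.append(cv2.resize(e["image"][max(0,v-60):v+60,u-70:u+70,::-1],(395,338),interpolation=cv2.INTER_CUBIC))
cv2.imwrite("pics/c3.png",np.hstack([cv2.resize(x,(395,338)) for x in im]))
E
```

```text
clock: 2.08
position: [0.2739, 0.4998, 0.1931]
ee_rot: [0.462, 3.107, 0.001]
force: [0.4, 0.1, -0.4]
width: 0.751
gripper_force: 0.0
clock: 2.67
position: [0.3799, 0.3942, 0.1595]
ee_rot: [0.508, 3.1, 0.001]
force: [0.8, 0.2, -0.3]
width: 0.749
gripper_force: 0.0
clock: 3.25
position: [0.4828, 0.2854, 0.1258]
ee_rot: [0.553, 3.092, 0.001]
force: [0.1, 0.2, -0.4]
width: 0.751
gripper_force: 0.0
clock: 3.92
position: [0.5842, 0.1694, 0.0916]
ee_rot: [0.607, 3.081, -0.004]
force: [1.3, -0.6, 0.1]
width: 0.751
gripper_force: 0.0
5 x [0.028, 0.062, 0.776] [-0.006, 0.006, -0.025] max 0.78
[-0.48  0.55  0.16  1.77 -0.1   0.83  0.91]
[0.58184849 0.17363072 0.09205988] [[400.02998731 254.83641005]] [[242.02761709 200.9964496 ]]
```

View pics/c3.png

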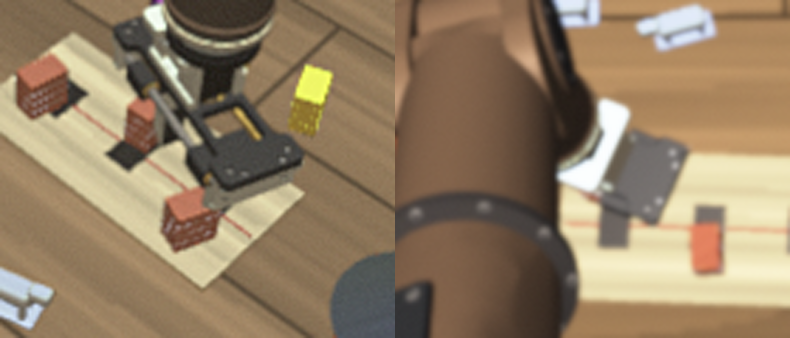

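Gripper is over the left pier. I'll descend, clamp, then plan the slide to mark 2.

```bash
python3 -m handwheel '[[0.03,0.06,0.78,0,0,-0.03],[0.03,0.06,0.78,0,0,-0.03],[0.03,0.06,0.78,0,0,-0.03],[0.03,0.06,0.78,0,0,-0.03],[0.03,0.06,0.78,0,0,-0.03],[0,0,0,0,0,0]]'
python3 -m handwheel '[[0,0,0,0,0,0],[0,0,0,0,0,0],[0,0,0,0,0,0],[0,0,0,0,0,0],[0,0,0,0,0,0]]' 0.1 10
python3 - <<'E'
from plan import *
plan([([.546,.168,.014],down(-.03),6)])
E
```

```text
clock: 4.52
position: [0.5784, 0.1827, 0.0119]
ee_rot: [-0.577, -3.084, 0.002]
force: [-1.1, 0.1, -0.3]
width: 0.753
gripper_force: 0.0
clock: 4.93
position: [0.5815, 0.1813, 0.0152]
ee_rot: [0.582, 3.086, 0.001]
force: [-0.3, 0.3, 0.1]
width: 0.44
gripper_force: 0.0
6 x [0.264, -0.176, 0.01] [0.002, 0.003, -0.818] max 0.82
```

```bash
python3 -m handwheel '[[0,0,0,0,0,0],[0,0,0,0,0,0],[0,0,0,0,0,0],[0,0,0,0,0,0],[0,0,0,0,0,0]]'
python3 - <<'E'
from plan import *
print(observe()["position"])
from meas import *
D=[snap("scene")]
p,f=pier(D,[.584,.178,-.38]);print(p,f)
# scene-only target: board from scene pic
plan([([.546,.168,.014],down(-.03),6)])
E
```

```text
clock: 5.35
position: [0.5812, 0.181, 0.0147]
ee_rot: [0.582, 3.087, 0.0]
force: [-1.4, -1.0, 5.1]
width: 0.309
gripper_force: 9.9
[0.58116609 0.18099744 0.01466505]
[0.58965404 0.16828539 0.55115304] 172.81640625
6 x [0.262, -0.173, 0.006] [0.0, 0.001, -0.819] max 0.82
```

```bash
python3 -m handwheel '[[0.3,-0.17,0,0,0,-0.82],[0.3,-0.17,0,0,0,-0.82],[0.3,-0.17,0,0,0,-0.82],[0.3,-0.17,0,0,0,-0.82],[0.3,-0.17,0,0,0,-0.82],[0.3,-0.17,0,0,0,-0.82],[0,0,0,0,0,0],[0,0,0,0,0,0]]'
python3 - <<'E'
from plan import *
print(observe()["position"])
plan([([.5416,.168,.014],down(-.03),2)])
E
```

```text
clock: 6.07
position: [0.5411, 0.1694, 0.0146]
ee_rot: [-0.049, -3.14, -0.0]
force: [-4.0, -1.5, 9.3]
width: 0.303
gripper_force: 10.0
[0.54109595 0.16937163 0.01462309]
2 x [-0.014, -0.034, 0.016] [-0.0, -0.006, -0.008] max 0.03
```

```bash
python3 -m handwheel '[[0,0,0,0,0,0],[0,0,0,0,0,0],[0,0,0,0,0,0],[0,0,0,0,0,0],[0,0,-0.7,0,0,0],[0,0,-0.9,0,0,0],[0,0,-0.9,0,0,0],[0,0,-0.9,0,0,0]]' 0.72
python3 -m handwheel '[[0,0,0,0,0,0],[0,0,0,0,0,0],[0,0,0,0,0,0]]'
python3 - <<'E'
from plan import *
print(observe()["position"])
plan([([.5186,.0717,.09],down(.25),6),([.5186,.0717,.014],down(.25),4)])
E
```

```text
clock: 6.73
position: [0.5413, 0.1695, 0.0828]
ee_rot: [-0.047, -3.141, 0.0]
force: [-0.3, 0.1, 0.1]
width: 0.717
gripper_force: 0.0
clock: 6.98
position: [0.5412, 0.1695, 0.0817]
ee_rot: [-0.046, -3.141, 0.0]
force: [0.3, -0.7, -0.6]
width: 0.722
gripper_force: 0.0
[0.54118862 0.16945775 0.08174723]
6 x [0.259, -0.798, -0.069] [-0.0, -0.001, -0.667] max 0.8
4 x [0.0, 0.0, 0.95] [0.0, 0.0, 0.0] max 0.95
```

```bash
python3 -m handwheel '[[0.26,-0.8,0,0,0,-0.67],[0.26,-0.8,0,0,0,-0.67],[0.26,-0.8,0,0,0,-0.67],[0.26,-0.8,0,0,0,-0.67],[0.26,-0.8,0,0,0,-0.67],[0.26,-0.8,0,0,0,-0.67],[0,0,0,0,0,0]]'
python3 -m handwheel '[[0,0,0.84,0,0,0],[0,0,0.84,0,0,0],[0,0,0.84,0,0,0],[0,0,0.84,0,0,0],[0,0,0,0,0,0]]'
python3 -m handwheel '[[0,0,0,0,0,0],[0,0,0,0,0,0],[0,0,0,0,0,0],[0,0,0,0,0,0],[0,0,0,0,0,0],[0,0,0,0,0,0],[0,0,0,0,0,0],[0,0,0,0,0,0]]' 0.1 10
python3 - <<'E'
from plan import *
p=observe()["position"]; print(p)
tx=down(.25)[:,0]; off=(np.array([.5186,.0717])-p[:2])@tx[:2]; print("pier off along tool x",off)
N=down(-.03); t=np.array([.543,.073])-off*N[:2,0]; print(t)
plan([([t[0],t[1],.0145],N,5)])
E
```

```text
clock: 7.57
position: [0.5177, 0.0673, 0.0811]
ee_rot: [0.391, -3.114, 0.003]
force: [-0.3, -0.5, -0.7]
width: 0.719
gripper_force: 0.0
clock: 7.98
position: [0.5165, 0.0718, 0.0118]
ee_rot: [0.393, -3.111, 0.0]
force: [0.1, -0.1, 0.3]
width: 0.722
gripper_force: 0.0
clock: 8.65
position: [0.5193, 0.0717, 0.0157]
ee_rot: [-0.394, 3.116, 0.0]
force: [-0.4, 0.4, 6.3]
width: 0.337
gripper_force: 9.1
[0.51928298 0.07168624 0.01565544]
pier off along tool x 0.0006583426889135108
[0.54365805 0.07298025]
5 x [-0.244, -0.021, 0.012] [0.001, 0.003, 0.806] max 0.81
```

```bash
python3 -m handwheel '[[0,0,0,0,0,0],[-0.24,-0.02,0,0,0,0.81],[-0.24,-0.02,0,0,0,0.81],[-0.24,-0.02,0,0,0,0.81],[-0.24,-0.02,0,0,0,0.81],[-0.24,-0.02,0,0,0,0.81],[0,0,0,0,0,0],[0,0,0,0,0,0]]'
python3 -m handwheel '[[0,0,0,0,0,0],[0,0,0,0,0,0],[0,0,0,0,0,0],[0,0,0,0,0,0],[0,0,-0.7,0,0,0],[0,0,-0.9,0,0,0],[0,0,-0.9,0,0,0],[0,0,-0.9,0,0,0]]' 0.72
python3 -m handwheel '[[0,0,0,0,0,0],[0,0,0,0,0,0]]'
python3 - <<'E'
from plan import *
print(observe()["position"])
plan([([.5602,-.029,.082],down(-.2),6)])
E
```

```text
clock: 9.32
position: [0.5427, 0.0729, 0.0152]
ee_rot: [-0.048, -3.141, 0.0]
force: [-1.6, 0.7, 3.7]
width: 0.297
gripper_force: 10.0
clock: 9.98
position: [0.5427, 0.0727, 0.0837]
ee_rot: [-0.049, -3.141, 0.0]
force: [0.6, 0.5, -0.9]
width: 0.718
gripper_force: 0.0
clock: 10.15
position: [0.5436, 0.0729, 0.0839]
ee_rot: [0.049, 3.139, 0.001]
force: [-0.2, 0.1, -1.4]
width: 0.719
gripper_force: 0.0
[0.54361913 0.07292713 0.08389512]
6 x [-0.224, -0.832, 0.016] [0.002, 0.005, 0.403] max 0.83
```

```bash
python3 -m handwheel '[[-0.22,-0.83,0,0,0,0.4],[-0.22,-0.83,0,0,0,0.4],[-0.22,-0.83,0,0,0,0.4],[-0.22,-0.83,0,0,0,0.4],[-0.22,-0.83,0,0,0,0.4],[-0.22,-0.83,0,0,0,0.4],[0,0,0,0,0,0]]'
python3 -m handwheel '[[0,0,0.86,0,0,0],[0,0,0.86,0,0,0],[0,0,0.86,0,0,0],[0,0,0.86,0,0,0],[0,0,0,0,0,0]]'
python3 -m handwheel '[[0,0,0,0,0,0],[0,0,0,0,0,0],[0,0,0,0,0,0],[0,0,0,0,0,0],[0,0,0,0,0,0],[0,0,0,0,0,0],[0,0,0,0,0,0],[0,0,0,0,0,0]]' 0.1 10
python3 - <<'E'
from plan import *
p=observe()["position"]; print(p)
tx=down(-.2)[:,0]; off=(np.array([.5602,-.029])-p[:2])@tx[:2]; print("pier off along tool x",off)
N=down(-.03); t=np.array([.5402,-.022])-off*N[:2,0]; print(t)
plan([([t[0],t[1],.0145],N,4)])
E
```

```text
clock: 10.73
position: [0.559, -0.034, 0.0828]
ee_rot: [-0.323, -3.125, 0.004]
force: [0.8, -1.0, 0.4]
width: 0.723
gripper_force: 0.0
clock: 11.15
position: [0.5569, -0.0288, 0.0114]
ee_rot: [-0.311, -3.121, 0.001]
force: [-0.7, -0.2, 0.0]
width: 0.72
gripper_force: 0.0
clock: 11.82
position: [0.5594, -0.0288, 0.0148]
ee_rot: [0.312, 3.125, 0.0]
force: [-0.8, -0.2, 6.1]
width: 0.307
gripper_force: 10.0
[ 0.5593775  -0.02877676  0.01479365]
pier off along tool x -0.0008504553176909809
[ 0.53934993 -0.02197449]
4 x [0.26, 0.05, 0.004] [0.001, 0.002, -0.605] max 0.6
```

```bash
python3 -m handwheel '[[0.26,0.05,0,0,0,-0.6],[0.26,0.05,0,0,0,-0.6],[0.26,0.05,0,0,0,-0.6],[0.26,0.05,0,0,0,-0.6],[0,0,0,0,0,0],[0,0,0,0,0,0]]'
python3 -m handwheel '[[0,0,0,0,0,0],[0,0,0,0,0,0],[0,0,0,0,0,0],[0,0,0,0,0,0],[0,0,-0.7,0,0,0],[0,0,-0.9,0,0,0],[0,0,-0.9,0,0,0],[0,0,-0.9,0,0,0]]' 0.78
python3 - <<'E'
from plan import *
p=observe()["position"]; print(p)
plan([([.48,-.20,.15],down(-.75),11)])
E
```

```text
clock: 12.32
position: [0.5392, -0.0218, 0.0148]
ee_rot: [0.051, 3.141, 0.001]
force: [-2.0, 0.9, 8.0]
width: 0.303
gripper_force: 10.0
clock: 12.98
position: [0.5387, -0.0221, 0.0828]
ee_rot: [-0.05, -3.14, 0.0]
force: [0.1, 0.2, -0.0]
width: 0.773
gripper_force: 0.0
[ 0.53872832 -0.02212941  0.08280545]
11 x [-0.034, -0.869, -0.305] [-0.0, -0.001, 0.935] max 0.94
```

```bash
python3 -m handwheel '[[-0.03,-0.87,-0.3,0,0,0.93],[-0.03,-0.87,-0.3,0,0,0.93],[-0.03,-0.87,-0.3,0,0,0.93],[-0.03,-0.87,-0.3,0,0,0.93],[-0.03,-0.87,-0.3,0,0,0.93],[-0.03,-0.87,-0.3,0,0,0.93]]'
python3 -m handwheel '[[-0.03,-0.87,-0.3,0,0,0.93],[-0.03,-0.87,-0.3,0,0,0.93],[-0.03,-0.87,-0.3,0,0,0.93],[-0.03,-0.87,-0.3,0,0,0.93],[-0.03,-0.87,-0.3,0,0,0.93],[0,0,0,0,0,0]]'
python3 - <<'E'
from meas import *
D=[snap("scene","pics/s3.png"),snap("top","pics/t3.png")]
b0=[.543,.073,-.03]
for q in (D[:1],D[1:],D):
    b,f=board(q,b0); print("board",b.round(4),round(f))
    for k in (-95,0,95):
        p0=[b[0]-np.sin(b[2])*k/1e3,b[1]+np.cos(b[2])*k/1e3,b[2]]
        p,f=pier(q,p0); print("pier",p.round(4),round(f,1),(inb(b,p)-[0,k]).round(1),np.degrees(p[2]-b[2]).round(1))
im=[cv2.resize(d["image"][v:v+h,u:u+w,::-1],None,fx=s,fy=s,interpolation=cv2.INTER_CUBIC) for d,(u,v,w,h),s in zip(D,[(315,200,130,100),(222,185,124,70)],[3,3.2])]
H=max(x.shape[0] for x in im)
cv2.imwrite("pics/c4.png",np.hstack([cv2.copyMakeBorder(x,0,H-x.shape[0],0,0,0) for x in im])[:600,:800])
print(observe()["joints"].round(2))
E
```

```text
clock: 13.48
position: [0.5216, -0.1269, 0.1184]
ee_rot: [-0.668, -3.069, 0.001]
force: [0.2, -0.4, -1.1]
width: 0.776
gripper_force: 0.0
clock: 13.98
position: [0.4773, -0.2043, 0.1495]
ee_rot: [1.161, 2.918, -0.002]
force: [0.1, -0.2, 0.1]
width: 0.779
gripper_force: 0.0
board [ 0.5403  0.072  -0.0332] 105
pier [ 0.5403 -0.023   0.146 ] 45.0 [3.2 0.1] 10.3
pier [0.5378 0.0725 0.2567] 63.8 [-2.5  0.4] 16.6
pier [0.546  0.1675 0.1794] 66.4 [2.6 0.7] 12.2
board [ 0.5448  0.0746 -0.0264] 836
pier [ 0.5418 -0.0219  0.0088] 50.1 [-0.4 -1.5] 2.0
pier [0.5403 0.0733 0.1563] 60.8 [-4.5 -1.4] 10.5
pier [0.5449 0.1677 0.0672] 74.4 [-2.4 -2. ] 5.4
board [ 0.5425  0.0726 -0.0238] 1013
pier [ 0.5406 -0.0223  0.1358] 101.1 [0.3 0.1] 9.1
pier [0.5377 0.0725 0.2016] 126.8 [-4.8 -0.2] 12.9
pier [0.547  0.1682 0.2173] 141.3 [2.2 0.7] 13.8
[ 0.07  0.35  0.29  1.94 -0.13  0.86  1.25]
```

View pics/c4.png

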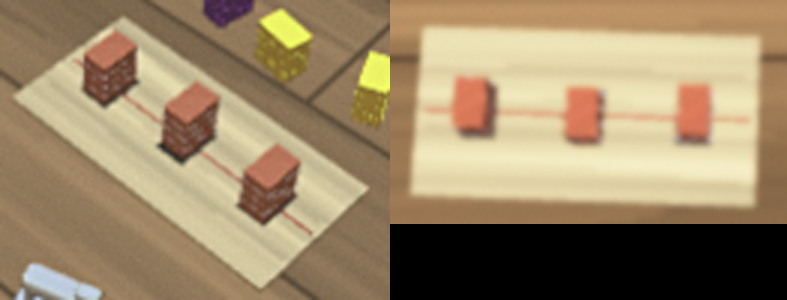

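Piers now stand square on the marks in y, but the middle one sits short of its mark in board x. I'll measure tops against the red line more precisely.

```bash
cat > rel.py <<'E'
from meas import *
def dense(pts,n=9): return pts
def topface(d,p0):
    "centroid of bright brick top face -> world xy at z=.056"
    im=d["image"].astype(float); r=im[...,0]-0.5*(im[...,1]+im[...,2])
    f=np.array([[x,y,.056] for x,y in((-.022,-.014),(.022,-.014),(.022,.014),(-.022,.014))])
    p=np.array(p0,float)
    # photometric: maximise contrast of top face inside vs ring using subpixel rendering, params x,y
    q=proj(d,flat(p,f)); w=[int(q[:,0].min())-6,int(q[:,1].min())-6,int(q[:,0].max())+7,int(q[:,1].max())+7]
    I=im[w[1]:w[3],w[0]:w[2]]
    body=box(.044,.028,.006,.056)
    def cost(x):
        a=render(d,flat([x[0],x[1],p[2]],f),w); b=np.clip(render(d,flat([x[0],x[1],p[2]],body),w)-a,0,1)
        a=cv2.GaussianBlur(a,(0,0),.6); b=cv2.GaussianBlur(b,(0,0),.6)
        A=np.c_[np.ones(a.size),a.ravel(),b.ravel()]; Y=I.reshape(-1,3)
        return np.linalg.lstsq(A,Y,rcond=None)[1].sum()/1e3
    best=None
    g=[(cost([p[0]+i,p[1]+j]),p[0]+i,p[1]+j) for i in np.arange(-.008,.009,.002) for j in np.arange(-.006,.007,.002)]
    x=np.array(min(g)[1:])
    r=minimize(cost,x,method="Nelder-Mead",options=dict(initial_simplex=[x,x+[.002,0],x+[0,.002]],xatol=1e-5,fatol=1e-4))
    return r.x
def redline(d,b):
    "board-x (mm) of the line at several board-y, by sampling across"
    im=d["image"].astype(np.float32); out=[]
    for y in list(range(-138,-116,3))+list(range(-72,-22,3))+list(range(24,73,3))+list(range(117,139,3)):
        xs=np.arange(-12,12.1,.5); P=flat(b,np.c_[xs/1e3,np.full(len(xs),y/1e3),np.full(len(xs),.006)])
        u=proj(d,P).astype(np.float32); s=cv2.remap(im,u[:,0][None],u[:,1][None],cv2.INTER_LINEAR)[0]
        r=s[:,0]-.5*s[:,1]-.5*s[:,2]; r=np.clip(r-np.median(r)-8,0,None)
        if r.sum()>15: out.append((y,(r*xs).sum()/r.sum()))
    o=np.array(out); k=np.polyfit(o[:,0],o[:,1],1); res=o[:,1]-np.polyval(k,o[:,0]); g=abs(res)<2.5*np.median(abs(res))+.3; k=np.polyfit(o[g,0],o[g,1],1)
    return k,g.sum()
def report(D,b0):
    for n,d in zip(("scene","top"),D):
        b,_=board([d],b0); k,m=redline(d,b); 
        bl=[b[0]+k[1]/1e3,b[1],b[2]-k[0]]
        print(n,"board",b.round(4),"line",k.round(4),m,"->",np.round(bl,4))
        for y in (-95,0,95):
            p=topface(d,flat(bl,np.array([[0,y/1e3,0]]))[0][:2].tolist()+[bl[2]]); print("   pier",p.round(4),"err",(inb(np.array(bl),p)-[0,y]).round(1))
E
python3 - <<'E'
from rel import *
report([snap("scene"),snap("top")],[.543,.073,-.03])
E
```

```text
scene board [ 0.5405  0.0721 -0.0293] line [ 0.0364 -1.2096] 47 -> [ 0.5393  0.0721 -0.0657]
   pier [ 0.5403 -0.0229] err [7.3 0.3]
   pier [0.5382 0.0725] err [-1.1  0.4]
   pier [0.5475 0.1689] err [1.9 2.2]
top board [ 0.5459  0.0741 -0.0332] line [ 5.0000e-04 -2.1667e+00] 49 -> [ 0.5437  0.0741 -0.0337]
   pier [ 0.5394 -0.0214] err [-1.1 -0.6]
   pier [0.5384 0.0727] err [-5.3 -1.6]
   pier [0.5456 0.168 ] err [-1.3 -1.1]
```

Run:
```python
from rel import *
b=[.543,.073,-.0335]
for c in ("scene","top"):
    d=snap(c); im=d["image"].astype(np.float32); L=[]
    for y in range(-145,146,6):
        xs=np.arange(-12,12.1,.5); P=flat(b,np.c_[xs/1e3,np.full(len(xs),y/1e3),np.full(len(xs),.006)])
        u=proj(d,P).astype(np.float32); s=cv2.remap(im,u[:,0][None],u[:,1][None],cv2.INTER_LINEAR)[0]
        r=s[:,0]-.5*s[:,1]-.5*s[:,2]; r=r-np.median(r); k=r>max(10,.4*r.max())
        L.append((y,round(float((r[k]*xs[k]).sum()/r[k].sum()),1) if k.any() else None,int(r.max()),int(s.sum(1).min())//3))
    print(c,L)
```

```text
scene [(-145, None, 7, 184), (-139, -4.7, 25, 119), (-133, -7.7, 22, 81), (-127, -10.5, 30, 73), (-121, -10.9, 21, 75), (-115, -11.1, 20, 72), (-109, None, 2, 74), (-103, None, 5, 76), (-97, 11.0, 10, 71), (-91, None, 5, 72), (-85, None, 2, 60), (-79, -1.8, 20, 88), (-73, -0.7, 29, 153), (-67, -0.2, 17, 164), (-61, -0.9, 23, 156), (-55, -0.1, 23, 149), (-49, -0.7, 25, 156), (-43, -0.6, 27, 154), (-37, -0.5, 20, 132), (-31, -6.3, 11, 77), (-25, -8.3, 12, 78), (-19, None, 6, 77), (-13, None, 3, 78), (-7, None, 5, 79), (-1, 11.5, 13, 80), (5, None, 5, 71), (11, None, 9, 60), (17, -1.5, 13, 110), (23, -1.0, 25, 159), (29, -1.0, 17, 156), (35, -0.8, 24, 155), (41, -0.5, 24, 150), (47, -1.3, 23, 146), (53, -0.5, 27, 150), (59, -0.9, 18, 152), (65, -8.7, 29, 90), (71, -10.5, 25, 76), (77, -11.0, 24, 74), (83, -10.9, 23, 74), (89, -11.5, 12, 83), (95, None, 5, 75), (101, None, 4, 72), (107, None, 5, 59), (113, -1.3, 30, 124), (119, -0.3, 24, 149), (125, -1.0, 26, 150), (131, -1.2, 33, 134), (137, -0.9, 25, 150), (143, -0.5, 25, 138)]
top [(-145, None, 6, 203), (-139, 0.5, 24, 190), (-133, 0.
[... 263 characters left out ...]
 188), (-55, 0.6, 26, 185), (-49, 0.5, 27, 185), (-43, 0.5, 26, 185), (-37, 1.0, 22, 189), (-31, 1.0, 22, 188), (-25, 0.9, 24, 186), (-19, 0.9, 17, 180), (-13, None, 8, 123), (-7, None, 2, 122), (-1, None, 1, 140), (5, None, 1, 140), (11, None, 0, 140), (17, None, 5, 148), (23, 0.2, 19, 172), (29, 0.3, 22, 185), (35, 0.9, 26, 183), (41, 0.5, 27, 182), (47, 0.5, 26, 182), (53, 1.0, 23, 187), (59, 1.0, 23, 186), (65, 0.9, 23, 185), (71, 0.7, 20, 186), (77, 0.4, 18, 175), (83, None, 8, 103), (89, None, 3, 91), (95, None, 3, 119), (101, None, 1, 121), (107, None, 1, 126), (113, None, 1, 142), (119, 0.8, 13, 158), (125, 0.9, 26, 178), (131, 0.6, 26, 180), (137, 0.5, 28, 180), (143, 1.2, 18, 188)]
```

The piers' world positions agree between cameras. Pier 0 and pier 2 are within about 0.5 mm, and only the middle one is 4.6 mm short in x. I'll clamp it along x and centre it.

Run:
```python
from plan import *
p=observe()["position"]; print(p)
plan([([.5415,.073,.09],down(-1.604),15),([.5415,.073,.0145],down(-1.604),4)])
```

```text
[ 0.48002289 -0.19917155  0.14805077]
15 x [0.765, 0.579, 0.194] [-0.0, -0.001, 0.821] max 0.82
4 x [0.0, 0.0, 0.944] [0.0, 0.0, 0.0] max 0.94
```

```bash
python3 -m handwheel '[[0.76,0.58,0.19,0,0,0.82],[0.76,0.58,0.19,0,0,0.82],[0.76,0.58,0.19,0,0,0.82],[0.76,0.58,0.19,0,0,0.82],[0.76,0.58,0.19,0,0,0.82],[0.76,0.58,0.19,0,0,0.82],[0.76,0.58,0.19,0,0,0.82],[0.76,0.58,0.19,0,0,0.82]]'
python3 -m handwheel '[[0.76,0.58,0.19,0,0,0.82],[0.76,0.58,0.19,0,0,0.82],[0.76,0.58,0.19,0,0,0.82],[0.76,0.58,0.19,0,0,0.82],[0.76,0.58,0.19,0,0,0.82],[0.76,0.58,0.19,0,0,0.82],[0.76,0.58,0.19,0,0,0.82],[0,0,0,0,0,0]]'
python3 -m handwheel '[[0,0,0,0,0,0],[0,0,0,0,0,0]]'
python3 - <<'E'
from plan import *
print(observe()["position"])
plan([([.5415,.073,.0145],down(-1.604),4)])
E
```

```text
clock: 14.95
position: [0.4838, -0.0467, 0.1175]
ee_rot: [-1.78, -2.588, 0.0]
force: [-0.0, -0.6, -0.1]
width: 0.777
gripper_force: 0.0
clock: 15.62
position: [0.5439, 0.076, 0.0903]
ee_rot: [-2.255, -2.186, -0.002]
force: [-0.1, 0.7, 0.1]
width: 0.78
gripper_force: 0.0
clock: 15.78
position: [0.542, 0.0709, 0.091]
ee_rot: [-2.256, -2.186, 0.002]
force: [-0.8, -0.9, 0.4]
width: 0.779
gripper_force: 0.0
[0.54195808 0.07088698 0.09100735]
4 x [0.027, -0.006, 0.956] [-0.003, 0.002, 0.005] max 0.96
```

```bash
python3 -m handwheel '[[0.01,0,0.95,0,0,0],[0.01,0,0.95,0,0,0],[0.01,0,0.95,0,0,0],[0.01,0,0.95,0,0,0],[0,0,0,0,0,0]]'
python3 -m handwheel '[[0,0,0,0,0,0],[0,0,0,0,0,0],[0,0,0,0,0,0],[0,0,0,0,0,0],[0,0,0,0,0,0],[0,0,0,0,0,0]]' 0.3 10
python3 - <<'E'
from plan import *
print(observe()["position"])
plan([([.5429,.073,.0145],down(-1.604),2)])
E
```

```text
clock: 16.2
position: [0.54, 0.0706, 0.0128]
ee_rot: [-2.257, -2.182, 0.007]
force: [-0.7, -0.6, 0.6]
width: 0.779
gripper_force: 0.0
clock: 16.7
position: [0.5426, 0.0719, 0.0161]
ee_rot: [-2.258, -2.184, -0.001]
force: [-2.1, -0.5, 8.2]
width: 0.476
gripper_force: 10.0
[0.54255858 0.07188768 0.01614474]
2 x [0.028, 0.008, 0.041] [0.003, -0.003, -0.001] max 0.04
```

```bash
python3 -m handwheel '[[0,0,0,0,0,0],[0,0,0,0,0,0],[0,0,0,0,0,0],[0,0,0,0,0,0],[0,0,-0.6,0,0,0],[0,0,-0.9,0,0,0],[0,0,-1,0,0,0],[0,0,-1,0,0,0]]' 0.78
cat > deck.py <<'E'
from meas import *
def dk(p,pts):
    M=R.from_euler("ZY",[p[3],-p[4]]).as_matrix(); return pts@M.T+p[:3]
side=np.array([[x,.015,z] for x in(-.058,.12) for z in(0,.018)]+[[.12,-.015,0],[.12,-.015,.018]])
top=box(.178,.03,.009,.018,-.058); ign=box(.08,.06,-.02,.034,-.135)
E
python3 - <<'E'
from deck import *
D=[get_image("scene"),get_image("top")]
for d,n in zip(D,("scene0","top0")): d["image"]=cv2.imread(f"pics/{n}.png")[...,::-1].copy()
s=close(greenmask(D[0]),1)
H=hsv(D[1]).astype(int); im=D[1]["image"].astype(int)
t=((im[...,1]-im[...,0]>-8)).astype(np.float32); t=cv2.morphologyEx(close(t,1),cv2.MORPH_OPEN,K3)
n,l=cv2.connectedComponents(t[170:285,395:450].astype(np.uint8)); 
big=1+np.argmax([ (l==i).sum() for i in range(1,n)]); t2=np.zeros_like(t); t2[170:285,395:450]=(l==big); t=t2
def run(sets,x,nf):
    x=np.array(x,float)
    def c(y):
        z=x0.copy(); z[:nf]=y; tot=0
        for d,m,P,w in sets:
            e=(render(d,dk(z,P),w)-m[w[1]:w[3],w[0]:w[2]])**2*(render(d,dk(z,ign),w)<.05); tot+=e.sum()
        return tot
    x0=x.copy()
    for k in range(5):
        sim=np.vstack([x[:nf]]+[x[:nf]+np.eye(nf)[i]*np.array([.01,.01,.01,.05,.05])[i]/(k+1) for i in range(nf)])
        r=minimize(c,x[:nf],method="Nelder-Mead",options=dict(initial_simplex=sim,maxiter=600,xatol=1e-5,fatol=.01)); x[:nf]=r.x
    return x,r.fun
S0=(D[0],s,side,(240,115,350,205)); T0=(D[1],t,top,(395,170,450,285))
x,f=run([S0,T0],[.519,-.293,.114,-.1,np.pi/4],4); print(x.round(4),f)
y,f=run([S0,T0],x,5); print(y.round(4),f)
o=[]
for d,m,w in((D[0],s,S0[3]),(D[1],t,T0[3])):
    k=4; a=cv2.resize(d["image"][w[1]:w[3],w[0]:w[2],::-1],None,fx=k,fy=k,interpolation=cv2.INTER_CUBIC)
    for P,col in ((box(.24,.03,0,.018),(0,0,255)),):
        for M in (a,):
            q=((proj(d,dk(x,P))-[w[0],w[1]]+.5)*k).astype(int)
            for i in range(8):
                for j in range(i): 
                    if bin(i^j).count("1")==1: cv2.line(M,tuple(map(int,q[i])),tuple(map(int,q[j])),col,1)
    o.append(a)
Hh=max(z.shape[0] for z in o); cv2.imwrite("pics/c5.png",np.hstack([cv2.copyMakeBorder(z,0,Hh-z.shape[0],0,0,0) for z in o])[:600,:800])
E
```

```text
clock: 17.37
position: [0.5423, 0.0716, 0.0867]
ee_rot: [-2.259, -2.184, 0.001]
force: [-0.7, 0.4, 0.0]
width: 0.781
gripper_force: 0.0
[ 0.5234 -0.2925  0.1181 -0.1114  0.7854] 88.44921875
[ 0.5242 -0.2929  0.118  -0.1067  0.7964] 85.328125
```

View pics/c5.png

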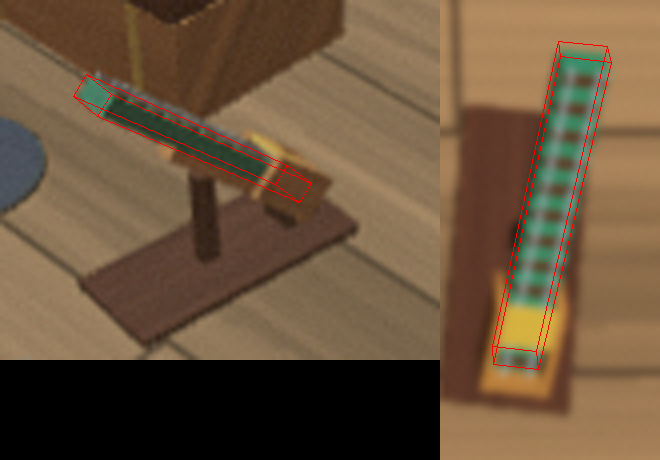

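```bash
cat >> deck.py <<'E'
from plan import plan,down
DP=np.array([.521,-.2927,.116,-.11,np.pi/4])
def tool(p,z,tilt=None,x=0.):
    M=R.from_euler("ZY",[p[3],-(p[4])]).as_matrix(); q=np.array(p[:3])+M@[x,0,z]
    return q,M@np.diag([-1.,1,-1])
E
python3 - <<'E'
from deck import *
q,N=tool(DP,.10); q2,_=tool(DP,-.010); print(q,q2)
W=R.from_euler("ZY",[-.75,-.3]).as_matrix()@np.diag([-1.,1,-1])
plan([([.42,-.13,.20],W,14),(q,N,10),(q2,N,6)])
E
```

```text
[ 0.45071669 -0.2849375   0.18671068] [ 0.52802833 -0.29347625  0.10892893]
14 x [-0.586, -0.674, -0.337] [-0.126, -0.287, -0.868] max 0.87
10 x [-0.406, -0.638, 0.289] [-0.478, -0.671, -0.793] max 0.79
6 x [0.0, 0.0, 0.917] [0.0, 0.0, 0.0] max 0.92
```

```bash
python3 -m handwheel '[[-0.59,-0.67,-0.34,-0.13,-0.29,-0.87],[-0.59,-0.67,-0.34,-0.13,-0.29,-0.87],[-0.59,-0.67,-0.34,-0.13,-0.29,-0.87],[-0.59,-0.67,-0.34,-0.13,-0.29,-0.87],[-0.59,-0.67,-0.34,-0.13,-0.29,-0.87],[-0.59,-0.67,-0.34,-0.13,-0.29,-0.87],[-0.59,-0.67,-0.34,-0.13,-0.29,-0.87]]' 0.72
python3 -m handwheel '[[-0.59,-0.67,-0.34,-0.13,-0.29,-0.87],[-0.59,-0.67,-0.34,-0.13,-0.29,-0.87],[-0.59,-0.67,-0.34,-0.13,-0.29,-0.87],[-0.59,-0.67,-0.34,-0.13,-0.29,-0.87],[-0.59,-0.67,-0.34,-0.13,-0.29,-0.87],[-0.59,-0.67,-0.34,-0.13,-0.29,-0.87],[-0.59,-0.67,-0.34,-0.13,-0.29,-0.87],[0,0,0,0,0,0]]'
python3 - <<'E'
from deck import *
print(observe()["joints"].round(2))
q,N=tool(DP,.10)
plan([(q,N,12)])
E
```

```text
clock: 18.05
position: [0.4601, -0.0208, 0.1365]
ee_rot: [1.661, 2.494, -0.087]
force: [0.4, -1.3, -0.1]
width: 0.716
gripper_force: 0.0
clock: 18.72
position: [0.4185, -0.1331, 0.1994]
ee_rot: [1.042, 2.659, -0.161]
force: [0.3, -0.3, 0.1]
width: 0.719
gripper_force: 0.0
[-0.48 -0.01  0.5   2.28  0.34  0.67  0.6 ]
12 x [-0.335, -0.52, 0.24] [-0.399, -0.557, -0.656] max 0.66
```

```bash
python3 -m handwheel '[[-0.33,-0.52,0.24,-0.4,-0.56,-0.66],[-0.33,-0.52,0.24,-0.4,-0.56,-0.66],[-0.33,-0.52,0.24,-0.4,-0.56,-0.66],[-0.33,-0.52,0.24,-0.4,-0.56,-0.66],[-0.33,-0.52,0.24,-0.4,-0.56,-0.66],[-0.33,-0.52,0.24,-0.4,-0.56,-0.66]]'
python3 -m handwheel '[[-0.33,-0.52,0.24,-0.4,-0.56,-0.66],[-0.33,-0.52,0.24,-0.4,-0.56,-0.66],[-0.33,-0.52,0.24,-0.4,-0.56,-0.66],[-0.33,-0.52,0.24,-0.4,-0.56,-0.66],[-0.33,-0.52,0.24,-0.4,-0.56,-0.66],[-0.33,-0.52,0.24,-0.4,-0.56,-0.66],[0,0,0,0,0,0],[0,0,0,0,0,0]]'
python3 - <<'E'
from deck import *
from rel import *
print(observe()["joints"].round(2))
q,N=tool(DP,.10)
plan([(q,N,1),(tool(DP,-.010)[0],N,6)])
D=[snap("scene","pics/s6.png"),snap("top","pics/t6.png")]
L=[.5429,.073,-.0335]
for d in D:
    for y in (-95,0,95):
        p=topface(d,flat(L,np.array([[0,y/1e3,0]]))[0][:2].tolist()+[L[2]]); print("   pier",p.round(4),"err",(inb(np.array(L),p)-[0,y]).round(1))
im=[cv2.resize(d["image"][v:v+h,u:u+w,::-1],None,fx=s,fy=s,interpolation=cv2.INTER_CUBIC) for d,(u,v,w,h),s in zip(D,[(235,100,210,190),(225,170,250,115)],[1.9,1.6])]
H=max(x.shape[0] for x in im)
cv2.imwrite("pics/c6.png",np.hstack([cv2.copyMakeBorder(x,0,H-x.shape[0],0,0,0) for x in im])[:600,:800])
E
```

```text
clock: 19.22
position: [0.422, -0.2071, 0.1858]
ee_rot: [0.572, 2.541, -0.105]
force: [-0.2, 0.1, -1.5]
width: 0.721
gripper_force: 0.0
clock: 19.88
position: [0.4309, -0.2482, 0.1977]
ee_rot: [0.351, 2.447, -0.096]
force: [0.1, -0.0, -0.5]
width: 0.726
gripper_force: 0.0
[-0.87 -0.29  1.3   2.52  1.29  0.12  0.55]
1 x [-0.817, -1.506, 1.317] [-1.403, -1.598, -1.979] max 1.98
6 x [0.0, 0.0, 0.917] [0.0, 0.0, 0.0] max 0.92
   pier [ 0.5403 -0.0227] err [ 0.7 -0.7]
   pier [0.5442 0.0731] err [1.3 0.2]
   pier [0.5476 0.1688] err [1.5 0.9]
   pier [ 0.5396 -0.0214] err [-0.2  0.5]
   pier [0.5425 0.0726] err [-0.4 -0.4]
   pier [0.5454 0.1681] err [-0.6  0.1]
```

View pics/c6.png

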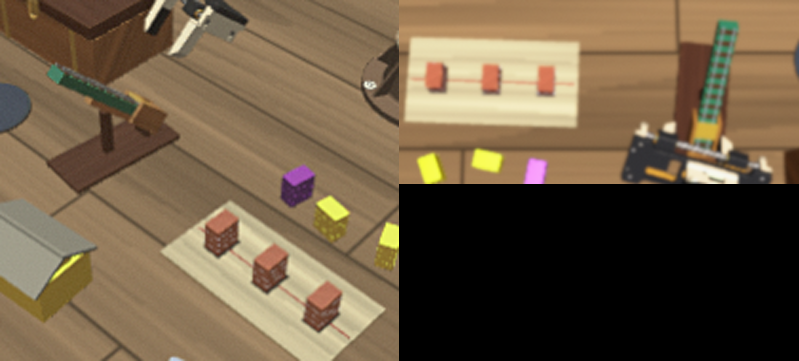

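The picture shows all three piers square on their marks, with errors of about 1 mm or less. The arm, however, is at joint limits in this tilt (j3 and j6). I'll build a kinematic model to choose a feasible grasp tilt.

```bash
cat > kin.py <<'E'
from h import *
from itertools import product
from scipy.optimize import least_squares
def fk(j,s,h,a,b,c,off):
    r=lambda ax,t: R.from_euler(ax,t).as_matrix()
    A=r("z",s[0]*j[0]+off[0])@r("y",j[1]); p=np.array([0,0,h])+A@[0,0,a]
    A=A@r("z",s[1]*j[2])@r("y",j[3]); p=p+A@[0,0,b]
    A=A@r("z",s[2]*j[4])@r("y",j[5]); p=p+A@[0,0,c]
    return p,A@r("z",s[3]*j[6]+off[1])
lo=np.array([-2.62,-.44,-1.27,.08,-1.32,.12,-2.74]); hi=np.array([2.62,2.09,1.32,2.57,4.46,2,2.74])
E
python3 - <<'E'
from kin import *
o=observe()
J=[[-1.40761,.43451,.02498,1.57319,-.0116,1.13401,-.07512],o["joints"]]
P=[[.16418,.60307,.22674],o["position"]]; Q=[[.416393,3.113872,0],o["ee_rot"]]
J.append([-.48,.55,.16,1.77,-.10,.83,.91]);P.append([.5818,.1736,.0921]);Q.append([.607,3.081,-.004])
J.append([.07,.35,.29,1.94,-.13,.86,1.25]);P.append([.4773,-.2043,.1495]);Q.append([1.161,2.918,-.002])
J.append([-.48,-.01,.5,2.28,.34,.67,.6]);P.append([.4185,-.1331,.1994]);Q.append([1.042,2.659,-.161])
best=[]
for s in product((1,-1),repeat=4):
  for o1 in (0,np.pi/2,np.pi,-np.pi/2):
   for o2 in (0,np.pi/2,np.pi,-np.pi/2):
    def f(x):
        e=[]
        for j,p,q in zip(J,P,Q):
            pp,A=fk(j,s,*x[:4],[o1+x[4],o2+x[5]]); e+=list((pp-p)*3)+list(R.from_matrix(A.T@R.from_rotvec(q).as_matrix()).as_rotvec())
        return e
    if np.linalg.norm(f([.35,.557,.431,.44,0,0]))>3: continue
    r=least_squares(f,[.35,.557,.431,.44,0,0]); best.append((r.cost,s,o1,o2,r.x.round(4)))
best.sort(key=lambda t:t[0]); 
for b in best[:3]: print(b)
print(o["joints"].round(3),o["position"].round(4))
E
```

```text
(np.float64(0.0032855890299497126), (-1, -1, -1, -1), 0, 1.5707963267948966, array([ 0.3462,  0.5282,  0.4483,  0.4065, -0.0815, -0.0742]))
(np.float64(1.925546608511655), (-1, -1, -1, 1), 0, 0, array([ 0.3456,  0.5294,  0.4477,  0.4075, -0.0781,  0.2055]))
(np.float64(2.917157069005811), (-1, -1, 1, -1), 0, 1.5707963267948966, array([ 0.2566,  0.4535,  0.5036,  0.2061, -0.1533, -0.704 ]))
[-0.871 -0.285  1.303  2.52   1.292  0.118  0.551] [ 0.431  -0.248   0.1978]
```

```bash
cat >> kin.py <<'E'
PAR=((-1,-1,-1,-1),.3462,.5282,.4483,.4065,[-.0815,1.5708-.0742])
m=np.array([.03]*7)
def ik(p,A,seed,n=0,rng=np.random.default_rng(0)):
    out=[]
    def f(j):
        pp,B=fk(j,*PAR); return np.r_[(pp-p)*5,R.from_matrix(B.T@A).as_rotvec(),1e-3*(j-(lo+hi)/2)/(hi-lo)]
    for k in range(n+1):
        s=np.clip(seed,lo+m,hi-m) if k==0 else rng.uniform(lo+m,hi-m)
        r=least_squares(f,s,bounds=(lo+.02,hi-.02)); e=np.linalg.norm(r.fun[:6])
        if e<3e-3: out.append(r.x)
    return out
def deckM(yaw,el): return R.from_euler("ZY",[yaw,-el]).as_matrix()
def toolD(delta): # tool in deck frame; delta=45deg-tilt
    return R.from_euler("y",delta).as_matrix()@np.diag([-1.,1,-1])
def tcp(mid,M,delta,gx=0.):
    B=M@toolD(delta); g=np.array(mid)+M@[gx,0,.009]; return g+B@[0,0,.019],B
E
cat > chk.py <<'E'
from kin import *
mid=np.array([.521,-.2927,.116]); M=deckM(-.11,np.pi/4); cur=np.array(observe()["joints"])
F=deckM(-.0335-np.pi/2,0); F2=deckM(-.0335+np.pi/2,0); fm=[.5429,.073,.126]
for t in (15,20,25,30,45):
    d=np.radians(45-t)
    if t==15: print("tool z in deck plane check",(M@toolD(d))[:,2].round(2))
    for nm,(m_,MM) in dict(grasp=(mid,M),draw=(mid+M@[.09,0,0],M),fin=(fm,F),fin2=(fm,F2)).items():
        p,B=tcp(m_,MM,d); S=ik(p,B,cur,25)
        marg=lambda j:np.min(np.minimum(j-lo,hi-j))
        for br in (0,1):
            T=[j for j in S if (j[4]>1.57)==br]
            if T: j=max(T,key=marg); print(t,nm,"flip" if br else "norm",j.round(2),"marg",marg(j).round(2),len(T))
E
python3 chk.py
```

```text
tool z in deck plane check [ 0.26 -0.03 -0.97]
15 grasp norm [ 1.04  0.48 -0.67  2.02  0.37  0.52  1.62] marg 0.4 14
15 draw norm [ 0.91  0.45 -0.6   1.83  0.25  0.69  1.69] marg 0.57 14
15 fin norm [ 0.29  0.51 -0.19  1.92 -0.55  0.89  0.48] marg 0.65 16
15 fin2 norm [-0.33  0.6  -0.28  1.77  0.66  1.18  2.15] marg 0.59 11
20 grasp norm [ 1.26  0.54 -0.93  2.09  0.67  0.45  1.37] marg 0.33 14
20 draw norm [ 1.05  0.45 -0.73  1.91  0.31  0.57  1.65] marg 0.45 15
20 fin norm [ 0.35  0.5  -0.34  1.92 -0.38  0.82  0.28] marg 0.65 16
20 fin2 norm [-0.25  0.57 -0.33  1.79  0.62  1.12  2.2 ] marg 0.54 15
25 grasp norm [ 1.39  0.59 -1.05  2.16  0.92  0.38  1.17] marg 0.22 10
25 draw norm [ 1.21  0.48 -0.9   1.99  0.45  0.46  1.55] marg 0.34 15
25 fin norm [ 0.15  0.46 -0.16  1.92 -0.38  0.83  0.25] marg 0.65 17
25 fin2 norm [-0.17  0.54 -0.37  1.82  0.58  1.07  2.26] marg 0.48 10
30 grasp norm [ 1.54  0.74 -1.25  2.23  1.38  0.44  0.8 ] marg 0.02 17
30 draw norm [ 1.34  0.52 -1.04  2.06  0.66  0.36  1.38] marg 0.23 15
30 fin norm [ 0.23  0.45 -0.34  1.92 -0.16  0.79  0.01] marg 0.65 18
30 fin2 norm [-0.08  0.51 -0.42  1.84  0.53  1.01  2.33] marg 0.41 15
45 grasp flip [ 0.59  0.44  0.18  2.4   4.18  0.65 -2.07] marg 0.17 19
45 draw flip [ 0.35  0.36  0.34  2.26  4.43  0.55 -2.48] marg 0.03 16
45 fin norm [-0.09  0.43 -0.16  1.89  0.09  0.83 -0.32] marg 0.68 14
45 fin2 norm [ 0.22  0.48 -0.57  1.89  0.33  0.86  2.59] marg 0.15 21
```

```bash
cat > sim.py <<'E'
from kin import *
def go(j,p1,A1,n):
    p0,A0=fk(j,*PAR); w=R.from_matrix(A0.T@A1).as_rotvec(); tr=[j]
    for k in range(1,n+1):
        p=p0+(p1-p0)*k/n; A=A0@R.from_rotvec(w*k/n).as_matrix()
        f=lambda q:np.r_[(fk(q,*PAR)[0]-p)*5,R.from_matrix(fk(q,*PAR)[1].T@A).as_rotvec(),.02*(q-j)]
        r=least_squares(f,np.clip(j,lo+1e-4,hi-1e-4),bounds=(lo,hi)); j=r.x; tr.append(j)
    return j,np.linalg.norm(r.fun[:6]),np.array(tr)
E
python3 - <<'E'
from sim import *
mid=np.array([.521,-.2927,.116]); M=deckM(-.11,np.pi/4); F=deckM(-.0335-np.pi/2,0); fm=np.array([.5429,.073,.126])
d=np.radians(25)
p,B=tcp(mid,M,d); st=p-B[:,2]*.09; dr=p+M@[.085,0,0]; up=dr+[-.03,.05,.08]
print("st",st,"grasp",p,"draw",dr)
W=R.from_euler("ZY",[-.3,-.2]).as_matrix()@toolD(0)
pf,Bf=tcp(fm,F,d)
for name,j in (("cur",np.array(observe()["joints"])),("W1seed",np.array([-.48,-.01,.5,2.28,.34,.67,.6]))):
    print(name)
    for q,A,n,l in ((st,B,10,"standoff"),(p,B,5,"grasp"),(dr,B,5,"draw"),(up,B,5,"up"),(pf+[0,0,.08],Bf,25,"finup"),(pf,Bf,4,"fin")):
        j,e,t=go(j,q,A,n); print(l,j.round(2),"err",e.round(4),"minmarg",np.min(np.minimum(t-lo,hi-t)).round(3))
E
```

```text
st [ 0.49053784 -0.28933558  0.18908214] grasp [ 0.52113361 -0.29271476  0.1045098 ] draw [ 0.58087442 -0.29931288  0.16461388]
cur
standoff [-0.25  0.33  0.99  2.08 -0.76  0.73  2.7 ] err 0.0001 minmarg -0.002
grasp [ 0.15  0.41  0.49  2.09 -0.83  0.51  2.74] err 0.0005 minmarg 0.0
draw [ 0.03  0.42  0.59  1.92 -0.68  0.66  2.51] err 0.0001 minmarg 0.0
up [-0.16  0.23  0.69  1.95 -0.45  0.74  2.26] err 0.0001 minmarg 0.23
finup [-0.51  0.47  0.79  1.86 -0.8   1.22  0.61] err 0.0 minmarg 0.484
fin [-0.45  0.58  0.73  1.92 -0.91  1.12  0.75] err 0.0 minmarg 0.407
W1seed
standoff [ 0.16  0.23  0.49  2.08 -0.52  0.63  2.47] err 0.0003 minmarg 0.268
grasp [ 0.26  0.4   0.35  2.09 -0.73  0.47  2.66] err 0.0001 minmarg 0.082
draw [ 0.13  0.39  0.45  1.92 -0.59  0.63  2.44] err 0.0001 minmarg 0.082
up [-0.02  0.21  0.53  1.95 -0.38  0.73  2.2 ] err 0.0001 minmarg 0.304
finup [-0.38  0.42  0.6   1.86 -0.73  1.17  0.55] err 0.0 minmarg 0.54
fin [-0.33  0.53  0.56  1.92 -0.83  1.05  0.68] err 0.0 minmarg 0.488
```

Run:
```python
from kin import *
from plan import plan
M=deckM(-.11,np.pi/4); p,B=tcp([.521,-.2927,.116],M,np.radians(25)); st=p-B[:,2]*.09
plan([(st,B,10),(p,B,5)])
```

```text
10 x [-0.268, -0.142, 0.206] [-0.096, 0.463, -0.224] max 0.46
5 x [0.0, -0.0, 0.9] [0.0, 0.0, 0.0] max 0.9
```

```bash
python3 -m handwheel '[[-0.27,-0.14,0.2,-0.1,0.46,-0.22],[-0.27,-0.14,0.2,-0.1,0.46,-0.22],[-0.27,-0.14,0.2,-0.1,0.46,-0.22],[-0.27,-0.14,0.2,-0.1,0.46,-0.22],[-0.27,-0.14,0.2,-0.1,0.46,-0.22],[0,0,0,0,0,0]]'
python3 -m handwheel '[[-0.27,-0.14,0.2,-0.1,0.46,-0.22],[-0.27,-0.14,0.2,-0.1,0.46,-0.22],[-0.27,-0.14,0.2,-0.1,0.46,-0.22],[-0.27,-0.14,0.2,-0.1,0.46,-0.22],[-0.27,-0.14,0.2,-0.1,0.46,-0.22],[0,0,0,0,0,0],[0,0,0,0,0,0]]'
cat > gp.py <<'E'
from kin import *
from plan import plan
M=deckM(-.11,np.pi/4); p,B=tcp([.521,-.2927,.116],M,np.radians(25)); st=p-B[:,2]*.09
E
python3 - <<'E'
from gp import *
print(observe()["joints"].round(2)); plan([(st,B,4),(p,B,5)])
E
```

```text
clock: 20.48
position: [0.4477, -0.2579, 0.2175]
ee_rot: [0.257, 2.614, -0.075]
force: [0.9, -0.8, 0.3]
width: 0.724
gripper_force: 0.0
clock: 21.07
position: [0.4444, -0.2532, 0.2416]
ee_rot: [0.163, 2.764, -0.065]
force: [0.4, -0.2, 0.2]
width: 0.717
gripper_force: 0.0
[-1.11 -0.44  1.32  2.18  0.59  0.76  1.35]
4 x [-0.349, -0.371, 0.841] [-0.095, 0.089, -0.01] max 0.84
5 x [0.0, -0.0, 0.9] [0.0, 0.0, 0.0] max 0.9
```

Run:
```python
from sim import *
from gp import p,B,st,M
from plan import down
j0=np.array(observe()["joints"])
j,e,t=go(j0,st,B,6); print("direct",j.round(2),e.round(4),np.min(np.minimum(t-lo,hi-t)).round(3))
for P1,psi in (([.6,-.2,.28],-.1),([.55,-.1,.3],-.1),([.55,-.1,.3],.4),([.6,-.2,.28],.4),([.6,0,.3],-.1),([.6,-.35,.28],-.1),([.5,-.25,.3],.3),([.55,-.1,.3],-.6)):
    n=12; j,e,t=go(j0,np.array(P1),down(psi),n); m1=np.min(np.minimum(t-lo,hi-t)).round(3); a=j.round(2)
    j,e2,t=go(j,st,B,n); b=j.round(2); j,e3,t2=go(j,p,B,5); print(P1,psi,a,e.round(4),"st",b,e2.round(4),"gr",j.round(2),e3.round(4),np.min(np.minimum(t2-lo,hi-t2)).round(2))
```

```text
direct [-1.11 -0.44  1.32  2.32  0.92  0.56  1.03] 0.3884 0.0
[0.6, -0.2, 0.28] -0.1 [-1.46 -0.44  1.32  2.04  0.75  0.88  1.02] 0.5856 st [-1.11 -0.44  1.32  2.32  0.92  0.56  1.03] 0.3884 gr [-1.15 -0.44  1.32  2.43  1.19  0.51  0.72] 0.7425 0.0
[0.55, -0.1, 0.3] -0.1 [-1.61 -0.44  1.32  1.98  0.62  1.05  0.97] 0.3622 st [-1.11 -0.44  1.32  2.32  0.92  0.56  1.03] 0.3884 gr [-1.15 -0.44  1.32  2.43  1.19  0.51  0.72] 0.7425 0.0
[0.55, -0.1, 0.3] 0.4 [-1.61 -0.44  1.32  1.98  0.62  1.05  1.47] 0.3622 st [-1.11 -0.44  1.32  2.32  0.92  0.56  1.03] 0.3884 gr [-1.15 -0.44  1.32  2.43  1.19  0.51  0.72] 0.7425 0.0
[0.6, -0.2, 0.28] 0.4 [-1.46 -0.44  1.32  2.04  0.75  0.88  1.52] 0.5856 st [-1.11 -0.44  1.32  2.32  0.92  0.56  1.03] 0.3884 gr [-1.15 -0.44  1.32  2.43  1.19  0.51  0.72] 0.7425 0.0
[0.6, 0, 0.3] -0.1 [-1.79 -0.44  1.32  1.99  0.67  0.98  0.76] 0.468 st [-1.11 -0.44  1.32  2.32  0.92  0.56  1.03] 0.3884 gr [-1.15 -0.44  1.32  2.43  1.19  0.51  0.72] 0.7425 0.0
[0.6, -0.35, 0.28] -0.1 [-1.25 -0.44  1.32  2.05  0.84  0.81  1.16] 0.7693 st [-1.11 -0.44  1.32  2.32  0.92  0.56  1.03] 0.3884 gr [-1.15 -0.44  1.32  2.43  1.19  0.51  0.72] 0.7425 0.0
[0.5, -0.25, 0.3] 0.3 [-1.33 -0.44  1.32  1.98  0.62  1.05  1.65] 0.3622 st [-1.11 -0.44  1.32  2.32  0.92  0.56  1.03] 0.3884 gr [-1.15 -0.44  1.32  2.43  1.19  0.51  0.72] 0.7425 0.0
[0.55, -0.1, 0.3] -0.6 [-1.61 -0.44  1.32  1.98  0.62  1.05  0.47] 0.3622 st [-1.11 -0.44  1.32  2.32  0.92  0.56  1.03] 0.3884 gr [-1.15 -0.44  1.32  2.43  1.19  0.51  0.72] 0.7425 0.0
```

Run:
```python
from sim import *
from gp import p,B,st,M
from plan import down
j0=np.array(observe()["joints"])
W1=R.from_euler("ZY",[-.75,-.3]).as_matrix()@np.diag([-1.,1,-1])
mm=lambda t:np.min(np.minimum(t-lo,hi-t)).round(2)
for nm,P1,A1 in (("W1",[.42,-.13,.2],W1),("v1",[.36,-.15,.22],down(-.1)),("v2",[.34,-.18,.22],down(-.1)),("v3",[.30,-.2,.2],down(-.1)),("v4",[.34,-.18,.22],down(-.7)),("v5",[.36,-.2,.17],down(-.4)),("v6",[.36,-.0,.2],down(-.6)),("v7",[.30,-.25,.25],down(-.1)),("v8",[.33,-.28,.2],down(-.1))):
    j,e,t=go(j0,np.array(P1),A1,16); a=j.round(2)
    j,e2,t=go(j,np.array([.55,-.2,.25]),down(-.1),14); b=j.round(2)
    j,e3,t=go(j,st,B,8); c=j.round(2); j,e4,t2=go(j,p,B,5)
    print(nm,a,e.round(3),"|",b,e2.round(3),"| st",c,e3.round(3),"gr",j.round(2),e4.round(3),mm(t2))
```

```text
W1 [-1.06 -0.04  1.1   2.28  0.35  0.66  0.62] 0.0 | [-0.32  0.44  0.81  1.66 -0.34  1.19  2.05] 0.0 | st [-0.06  0.26  0.75  2.08 -0.63  0.67  2.58] 0.0 gr [ 0.15  0.41  0.49  2.09 -0.83  0.51  2.74] 0.0 0.0
v1 [-1.35 -0.44  1.32  2.18  0.52  1.07  1.19] 0.076 | [-1.41 -0.44  1.32  2.1   0.72  0.88  1.04] 0.503 | st [-1.11 -0.44  1.32  2.32  0.92  0.56  1.03] 0.388 gr [-1.15 -0.44  1.32  2.43  1.19  0.51  0.72] 0.743 0.0
v2 [-1.26 -0.44  1.32  2.18  0.51  1.08  1.28] 0.064 | [-1.41 -0.44  1.32  2.1   0.72  0.88  1.04] 0.503 | st [-1.11 -0.44  1.32  2.32  0.92  0.56  1.03] 0.388 gr [-1.15 -0.44  1.32  2.43  1.19  0.51  0.72] 0.743 0.0
v3 [-1.14 -0.44  1.32  2.24  0.51  1.04  1.37] 0.045 | [-1.41 -0.44  1.32  2.1   0.72  0.88  1.04] 0.503 | st [-1.11 -0.44  1.32  2.32  0.92  0.56  1.03] 0.388 gr [-1.15 -0.44  1.32  2.43  1.19  0.51  0.72] 0.743 0.0
v4 [-1.26 -0.44  1.32  2.18  0.51  1.08  0.68] 0.064 | [-1.41 -0.44  1.32  2.1   0.72  0.88  1.04] 0.503 | st [-1.11 -0.44  1.32  2.32  0.92  0.56  1.03] 0.388 gr [-1.15 -0.44  1.32  2.43  1.19  0.51  0.72] 0.743 0.0
v5 [-1.21 -0.44  1.32  2.3   0.63  0.88  0.9 ] 0.214 | [-1.41 -0.44  1.32  2.1   0.72  0.88  1.04] 0.503 | st [-1.11 -0.44  1.32  2.32  0.92  0.56  1.03] 0.388 gr [-1.15 -0.44  1.32  2.43  1.19  0.51  0.72] 0.743 0.0
v6 [-1.26  0.    1.18  2.21 -0.    0.93  0.9 ] 0.0 | [-0.39  0.48  0.92  1.66 -0.4   1.21  2.1 ] 0.0 | st [-0.14  0.29  0.85  2.08 -0.68  0.69  2.62] 0.0 gr [ 0.15  0.41  0.49  2.09 -0.83  0.51  2.74] 0.0 0.0
v7 [-1.07 -0.44  1.32  2.11  0.48  1.17  1.52] 0.034 | [-1.41 -0.44  1.32  2.1   0.72  0.88  1.04] 0.503 | st [-1.11 -0.44  1.32  2.32  0.92  0.56  1.03] 0.388 gr [-1.15 -0.44  1.32  2.43  1.19  0.51  0.72] 0.743 0.0
v8 [-1.03 -0.44  1.32  2.22  0.6   0.95  1.44] 0.205 | [-1.41 -0.44  1.32  2.1   0.72  0.88  1.04] 0.503 | st [-1.11 -0.44  1.32  2.32  0.92  0.56  1.03] 0.388 gr [-1.15 -0.44  1.32  2.43  1.19  0.51  0.72] 0.743 0.0
```

Run:
```python
from sim import *
from gp import p,B,st,M
from plan import down,plan
j=np.array(observe()["joints"])
W1=R.from_euler("ZY",[-.75,-.3]).as_matrix()@np.diag([-1.,1,-1])
H=np.diag([-1.,-1,1]); d=np.radians(25); fm=np.array([.5429,.073,.126])
mm=lambda t:np.min(np.minimum(t-lo,hi-t)).round(2)
dr=p+M@[.085,0,0]
F2=deckM(-.0335+np.pi/2,0); pf,Bf=tcp(fm,F2,d); Bf=Bf@H; Bm=deckM(.7,.5)@toolD(d)@H
for l,q,A,n in (("W1",[.42,-.13,.2],W1,16),("a",[.5,-.15,.3],down(-1.9),18),("b",[.54,-.24,.28],down(-3.25),18),("st",st,B@H,8),("gr",p,B@H,5),("dr",dr,B@H,5),("up",dr+[-.05,.05,.07],B@H,5),("mid",[.55,-.1,.25],Bm,12),("finup",pf+[0,0,.08],Bf,14),("fin",pf,Bf,4)):
    j,e,t=go(j,np.array(q),A,n); print(l,j.round(2),e.round(4),mm(t), "TCPrange z",np.min([fk(x,*PAR)[0][2] for x in t]).round(3))
plan([([.42,-.13,.2],W1,14)])
```

```text
W1 [-1.06 -0.04  1.1   2.28  0.35  0.66  0.62] 0.0001 0.0 TCPrange z 0.2
a [-0.68  0.37  1.16  1.74 -0.36  1.27  0.24] 0.0 0.16 TCPrange z 0.2
b [-0.49  0.65  1.32  1.6  -0.64  1.39 -0.77] 0.0 0.0 TCPrange z 0.28
st [-0.4   0.44  1.23  2.08 -0.93  0.85 -0.31] 0.0001 0.0 TCPrange z 0.189
gr [-0.24  0.59  1.03  2.09 -1.17  0.77 -0.13] 0.0001 0.09 TCPrange z 0.105
dr [-0.31  0.61  1.11  1.92 -1.04  0.89 -0.35] 0.0001 0.15 TCPrange z 0.105
up [-0.59  0.42  1.32  2.   -0.82  0.89 -0.53] 0.0001 0.0 TCPrange z 0.165
mid [-0.69  0.48  1.14  1.76 -0.53  1.19 -0.26] 0.0 0.0 TCPrange z 0.235
finup [-1.18  0.67  1.04  1.73 -0.15  1.12 -0.18] 0.0 0.18 TCPrange z 0.198
fin [-1.14  0.76  0.97  1.79 -0.22  0.98 -0.18] 0.0 0.28 TCPrange z 0.118
14 x [0.295, 0.375, 0.049] [0.19, 0.081, 0.614] max 0.61
```

```bash
python3 -m handwheel '[[0.3,0.37,0.05,0.19,0.08,0.61],[0.3,0.37,0.05,0.19,0.08,0.61],[0.3,0.37,0.05,0.19,0.08,0.61],[0.3,0.37,0.05,0.19,0.08,0.61],[0.3,0.37,0.05,0.19,0.08,0.61],[0.3,0.37,0.05,0.19,0.08,0.61],[0.3,0.37,0.05,0.19,0.08,0.61]]'
python3 -m handwheel '[[0.3,0.37,0.05,0.19,0.08,0.61],[0.3,0.37,0.05,0.19,0.08,0.61],[0.3,0.37,0.05,0.19,0.08,0.61],[0.3,0.37,0.05,0.19,0.08,0.61],[0.3,0.37,0.05,0.19,0.08,0.61],[0.3,0.37,0.05,0.19,0.08,0.61],[0.3,0.37,0.05,0.19,0.08,0.61],[0,0,0,0,0,0]]'
cat > sim2.py <<'E'
from sim import *
from gp import p,B,st,M
from plan import down,plan
H=np.diag([-1.,-1,1]); d=np.radians(25); fm=np.array([.5429,.073,.126])
mm=lambda t:np.min(np.minimum(t-lo,hi-t)).round(2)
def chain(j,L):
    for l,q,A,n in L:
        j,e,t=go(j,np.array(q),A,n); print(l,j.round(2),e.round(4),mm(t))
    return j
E
python3 - <<'E'
from sim2 import *
j=np.array(observe()["joints"]); print(j.round(2))
for P in ([.5,-.15,.28],[.6,-.05,.25],[.5,.1,.28],[.42,-.1,.26]):
  for psi in (-1.,-1.9):
    a,e,t=go(j,np.array(P),down(psi),18); print(P,psi,a.round(2),e.round(3))
plan([([.5,-.15,.28],down(-1.9),18)])
E
```

```text
clock: 21.65
position: [0.4205, -0.1944, 0.2182]
ee_rot: [0.608, 2.745, -0.113]
force: [-0.5, 0.4, 1.1]
width: 0.72
gripper_force: 0.0
clock: 22.32
position: [0.4173, -0.13, 0.1983]
ee_rot: [1.042, 2.662, -0.161]
force: [-0.2, -0.8, -0.6]
width: 0.719
gripper_force: 0.0
[-0.93 -0.05  0.95  2.31  0.39  0.68  0.56]
[0.5, -0.15, 0.28] -1.0 [-0.55  0.32  0.96  1.77 -0.28  1.2   1.06] 0.0
[0.5, -0.15, 0.28] -1.9 [-0.61  0.35  1.05  1.77 -0.32  1.21  0.21] 0.0
[0.6, -0.05, 0.25] -1.0 [-0.56  0.47  0.8   1.62 -0.36  1.21  0.89] 0.0
[0.6, -0.05, 0.25] -1.9 [-0.64  0.51  0.93  1.62 -0.43  1.23  0.06] 0.0
[0.5, 0.1, 0.28] -1.0 [-0.95  0.25  0.82  1.79 -0.2   1.18  0.5 ] 0.0
[0.5, 0.1, 0.28] -1.9 [-1.02  0.27  0.9   1.79 -0.23  1.19 -0.37] 0.0
[0.42, -0.1, 0.26] -1.0 [-0.8   0.12  1.03  1.99 -0.11  1.1   0.86] 0.0
[0.42, -0.1, 0.26] -1.9 [-0.82  0.12  1.06  1.99 -0.12  1.1  -0.04] 0.0
18 x [-0.158, 0.23, -0.199] [0.136, 0.213, 0.911] max 0.91
```

Run:
```python
from sim2 import *
j=np.array(observe()["joints"])
plan([([.6,-.05,.25],down(-1.95),17),([.56,-.22,.28],down(-3.25),19),(st,B@H,8)])
chain(j,[("a",[.6,-.05,.25],down(-1.95),17),("b",[.56,-.22,.28],down(-3.25),19),("st",st,B@H,8),("gr",p,B@H,5)])
```

```text
17 x [0.074, 0.625, -0.148] [0.15, 0.223, 1.006] max 1.01
19 x [-0.356, 0.341, -0.079] [0.0, 0.0, 0.98] max 0.98
8 x [-0.469, 0.478, 0.506] [-0.0, 0.625, 0.003] max 0.62
a [-0.64  0.52  0.94  1.62 -0.44  1.23  0.01] 0.0001 0.26
b [-0.49  0.64  1.26  1.58 -0.61  1.38 -0.85] 0.0 0.06
st [-0.37  0.42  1.19  2.08 -0.89  0.82 -0.33] 0.0002 0.04
gr [-0.21  0.57  0.99  2.09 -1.15  0.74 -0.14] 0.0001 0.13
```

```bash
python3 -m handwheel '[[0.07,0.62,-0.15,0.15,0.22,1],[0.07,0.62,-0.15,0.15,0.22,1],[0.07,0.62,-0.15,0.15,0.22,1],[0.07,0.62,-0.15,0.15,0.22,1],[0.07,0.62,-0.15,0.15,0.22,1],[0.07,0.62,-0.15,0.15,0.22,1],[0.07,0.62,-0.15,0.15,0.22,1],[0.07,0.62,-0.15,0.15,0.22,1]]'
python3 -m handwheel '[[0.07,0.62,-0.15,0.15,0.22,1],[0.07,0.62,-0.15,0.15,0.22,1],[0.07,0.62,-0.15,0.15,0.22,1],[0.07,0.62,-0.15,0.15,0.22,1],[0.07,0.62,-0.15,0.15,0.22,1],[0.07,0.62,-0.15,0.15,0.22,1],[0.07,0.62,-0.15,0.15,0.22,1],[0.07,0.62,-0.15,0.15,0.22,1]]'
python3 -m handwheel '[[0.07,0.62,-0.15,0.15,0.22,1],[-0.36,0.34,-0.08,0,0,0.98],[-0.36,0.34,-0.08,0,0,0.98],[-0.36,0.34,-0.08,0,0,0.98],[-0.36,0.34,-0.08,0,0,0.98]]'
python3 - <<'E'
from sim2 import *
o=observe(); print(o["joints"].round(2))
plan([([.56,-.22,.28],down(-3.25),15),(st,B@H,8)])
E
```

```text
clock: 22.98
position: [0.4899, -0.0647, 0.2221]
ee_rot: [1.823, 2.363, -0.093]
force: [0.4, 0.5, 0.8]
width: 0.721
gripper_force: 0.0
clock: 23.65
position: [0.5867, -0.0505, 0.2485]
ee_rot: [2.516, 1.847, -0.013]
force: [-0.5, 0.7, 1.0]
width: 0.718
gripper_force: 0.0
clock: 24.07
position: [0.6094, -0.0916, 0.2581]
ee_rot: [2.81, 1.396, -0.002]
force: [0.3, -0.4, -0.5]
width: 0.72
gripper_force: 0.0
[-0.59  0.56  1.05  1.61 -0.5   1.27 -0.11]
15 x [-0.347, 0.331, -0.072] [0.004, 0.001, 0.984] max 0.98
8 x [-0.469, 0.478, 0.506] [-0.0, 0.625, 0.003] max 0.62
```

```bash
python3 -m handwheel '[[-0.35,0.33,-0.07,0,0,0.98],[-0.35,0.33,-0.07,0,0,0.98],[-0.35,0.33,-0.07,0,0,0.98],[-0.35,0.33,-0.07,0,0,0.98],[-0.35,0.33,-0.07,0,0,0.98],[-0.35,0.33,-0.07,0,0,0.98],[-0.35,0.33,-0.07,0,0,0.98],[-0.35,0.33,-0.07,0,0,0.98]]'
python3 -m handwheel '[[-0.35,0.33,-0.07,0,0,0.98],[-0.35,0.33,-0.07,0,0,0.98],[-0.35,0.33,-0.07,0,0,0.98],[-0.35,0.33,-0.07,0,0,0.98],[-0.35,0.33,-0.07,0,0,0.98],[-0.35,0.33,-0.07,0,0,0.98],[-0.35,0.33,-0.07,0,0,0.98],[0,0,0,0,0,0]]'
python3 - <<'E'
from sim2 import *
o=observe(); j=o["joints"]; print(j.round(2))
plan([(st,B@H,8),(p,B@H,5)])
chain(j,[("st",st,B@H,8),("gr",p,B@H,5)])
E
```

```text
clock: 24.73
position: [0.5993, -0.1668, 0.2696]
ee_rot: [3.083, 0.584, -0.001]
force: [0.6, 0.1, -0.1]
width: 0.717
gripper_force: 0.0
clock: 25.4
position: [0.5579, -0.2214, 0.2801]
ee_rot: [3.133, -0.168, 0.001]
force: [0.1, -0.6, 0.1]
width: 0.723
gripper_force: 0.0
[-0.47  0.61  1.27  1.62 -0.59  1.36 -0.8 ]
8 x [-0.458, 0.466, 0.509] [0.007, 0.623, 0.007] max 0.62
5 x [-0.0, 0.0, 0.9] [0.0, 0.0, 0.0] max 0.9
st [-0.37  0.41  1.18  2.08 -0.89  0.82 -0.34] 0.0002 0.04
gr [-0.21  0.57  0.98  2.09 -1.14  0.74 -0.15] 0.0001 0.14
```

```bash
python3 -m handwheel '[[-0.46,0.47,0.5,0,0.62,0],[-0.46,0.47,0.5,0,0.62,0],[-0.46,0.47,0.5,0,0.62,0],[-0.46,0.47,0.5,0,0.62,0],[-0.46,0.47,0.5,0,0.62,0],[-0.46,0.47,0.5,0,0.62,0],[-0.46,0.47,0.5,0,0.62,0],[-0.46,0.47,0.5,0,0.62,0]]' 0.66
python3 -m handwheel '[[0,0,0,0,0,0],[0,0,0,0,0,0]]'
python3 - <<'E'
from sim2 import *
o=observe(); j=o["joints"]; print(j.round(2))
plan([(p,B@H,6)])
d=snap("scene","pics/s7.png"); t=snap("top","pics/t7.png")
im=[cv2.resize(e["image"][v:v+h,u:u+w,::-1],None,fx=s,fy=s,interpolation=cv2.INTER_CUBIC) for e,(u,v,w,h),s in zip((d,t),[(230,90,140,120),(370,150,120,130)],[3,3])]
H=max(x.shape[0] for x in im)
cv2.imwrite("pics/c7.png",np.hstack([cv2.copyMakeBorder(x,0,H-x.shape[0],0,0,0) for x in im])[:600,:800])
E
```

```text
clock: 26.07
position: [0.4919, -0.288, 0.1898]
ee_rot: [3.069, -0.148, 0.54]
force: [0.4, 0.2, -0.4]
width: 0.659
gripper_force: 0.0
clock: 26.23
position: [0.4916, -0.2878, 0.1901]
ee_rot: [3.072, -0.154, 0.537]
force: [0.3, -0.3, 0.6]
width: 0.658
gripper_force: 0.0
[-0.33  0.38  1.14  2.1  -0.84  0.76 -0.35]
6 x [-0.009, 0.015, 0.756] [-0.003, 0.007, 0.023] max 0.76
```

View pics/c7.png

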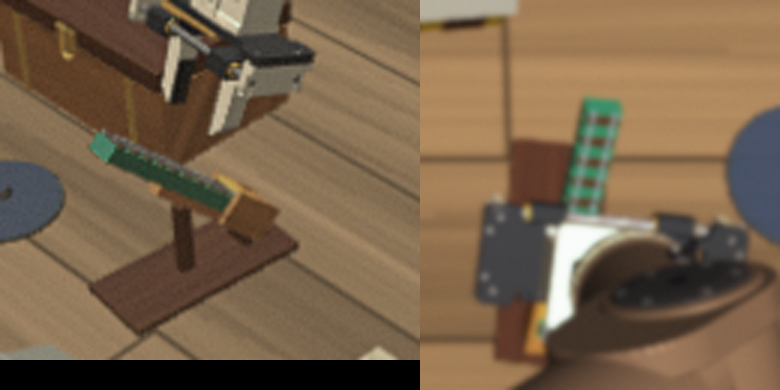

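```bash
python3 -m handwheel '[[0,0.01,0.76,0,0,0.02],[0,0.01,0.76,0,0,0.02],[0,0.01,0.76,0,0,0.02]]'
python3 -m handwheel '[[0,0.01,0.76,0,0,0.02],[0,0.01,0.76,0,0,0.02],[0,0.01,0.76,0,0,0.02],[0,0,0,0,0,0],[0,0,0,0,0,0]]'
python3 - <<'E'
from sim2 import *
o=observe(); j=o["joints"]; print(j.round(2),o["force"])
plan([(p,B@H,1)])
E
```

```text
clock: 26.58
position: [0.5104, -0.2892, 0.1477]
ee_rot: [3.071, -0.153, 0.54]
force: [1.5, 0.3, 0.8]
width: 0.662
gripper_force: 0.0
clock: 27.0
position: [0.5244, -0.2915, 0.1045]
ee_rot: [3.072, -0.161, 0.537]
force: [0.4, 0.1, 0.9]
width: 0.66
gripper_force: 0.0
[-0.15  0.54  0.91  2.12 -1.11  0.66 -0.14] [0.43572273 0.08615088 0.88399902]
1 x [-0.148, 0.077, -0.054] [-0.017, 0.044, 0.069] max 0.15
```

```bash
python3 -m handwheel '[[0,0,0,0,0,0],[0,0,0,0,0,0],[0,0,0,0,0,0],[0,0,0,0,0,0],[0,0,0,0,0,0],[0,0,0,0,0,0],[0,0,0,0,0,0],[0,0,0,0,0,0]]' 0.1 30
python3 - <<'E'
from sim2 import *
o=observe(); j=o["joints"]; print(j.round(2),o["force"],o["ft_torque"])
q=np.array(o["position"]); A=R.from_rotvec(o["ee_rot"]).as_matrix()
dx=deckM(-.11,np.pi/4)[:,0]; print("per row tool dir of 20mm along slope",(A.T@dx).round(3))
print("tool tilt in own frame", A[:,2].round(3), A[:,1].round(3), np.degrees(np.arcsin(A[2,1])))
plan([(q+dx*.085,A,6)])
E
```

```text
clock: 27.67
position: [0.5238, -0.292, 0.1052]
ee_rot: [3.072, -0.165, 0.54]
force: [-2.5, 1.6, 6.5]
width: 0.326
gripper_force: 30.0
[-0.15  0.53  0.91  2.12 -1.12  0.66 -0.14] [-2.47248677  1.6308434   6.46746906] [0.22983885 0.58299084 0.09245653]
per row tool dir of 20mm along slope [ 0.906  0.002 -0.423]
tool tilt in own frame [ 0.339 -0.036 -0.94 ] [-0.107 -0.994 -0.   ] -0.02126344136834387
6 x [0.642, 0.001, -0.3] [0.0, 0.0, 0.0] max 0.64
```

```bash
python3 -m handwheel '[[0.5,0,-0.235,0,0,0],[0.5,0,-0.235,0,0,0]]'
python3 -m handwheel '[[0.5,0,-0.235,0,0,0],[0.5,0,-0.235,0,0,0]]'
python3 -m handwheel '[[0.64,0,-0.3,0,0,0],[0.64,0,-0.3,0,0,0],[0.64,0,-0.3,0,0,0],[0.64,0,-0.3,0,0,0],[0,0,0,0,0,0]]'
python3 - <<'E'
from sim2 import *
o=observe(); j=o["joints"]; print(j.round(2),o["force"].round(1),o["ft_torque"].round(2))
q=np.array(o["position"]);print(q)
fm=np.array([.5429,.073,.126])
F2=deckM(-.0335+np.pi/2,0); pf,Bf=tcp(fm,F2,d); Bf=Bf@H
for yaw,el in ((.5,.5),(.7,.4)):
    Bm=deckM(yaw,el)@toolD(d)@H
    print(yaw); chain(j,[("up",q+[-.04,.03,.07],B@H,5),("mid",[.55,-.1,.26],Bm,12),("finup",pf+[0,0,.08],Bf,14),("fin",pf,Bf,4)])
E
```

```text
clock: 27.83
position: [0.5385, -0.2935, 0.1201]
ee_rot: [3.073, -0.167, 0.537]
force: [-0.3, -0.2, -1.1]
width: 0.326
gripper_force: 30.0
clock: 28.0
position: [0.5545, -0.2952, 0.1361]
ee_rot: [3.072, -0.165, 0.538]
force: [-1.2, 0.4, -1.2]
width: 0.326
gripper_force: 30.0
clock: 28.42
position: [0.5966, -0.2997, 0.1777]
ee_rot: [3.07, -0.162, 0.542]
force: [-0.5, 0.5, 3.5]
width: 0.321
gripper_force: 30.0
[-0.25  0.56  1.03  1.9  -0.94  0.83 -0.41] [-0.5  0.5  3.5] [0.14 0.75 0.03]
[ 0.59658393 -0.29974667  0.17767434]
0.5
up [-0.46  0.41  1.19  1.91 -0.77  0.9  -0.59] 0.0001 0.13
mid [-0.69  0.44  1.11  1.76 -0.48  1.18 -0.51] 0.0 0.13
finup [-1.13  0.62  0.93  1.73 -0.07  1.12 -0.26] 0.0 0.21
fin [-1.08  0.72  0.87  1.79 -0.13  0.97 -0.27] 0.0 0.39
0.7
up [-0.46  0.41  1.19  1.91 -0.77  0.9  -0.59] 0.0001 0.13
mid [-0.67  0.49  1.06  1.69 -0.41  1.25 -0.39] 0.0 0.13
finup [-1.13  0.62  0.93  1.73 -0.06  1.12 -0.26] 0.0 0.26
fin [-1.08  0.71  0.87  1.79 -0.13  0.97 -0.27] 0.0 0.39
```

Run:
```python
from sim2 import *
o=observe(); q=np.array(o["position"]); A=R.from_rotvec(o["ee_rot"]).as_matrix()
F2=deckM(-.0335+np.pi/2,0); pf,Bf=tcp(fm,F2,d); Bf=Bf@H; Bm=deckM(.5,.5)@toolD(d)@H
print(pf,np.degrees(np.arccos(-A[2,2])))
plan([(q+[-.04,.03,.08],A,5),([.55,-.1,.26],Bm,12),(pf+[0,0,.07],Bf,16),(pf,Bf,4)])
```

```text
[0.54263105 0.06497476 0.11778015] 20.036126911960213
5 x [-0.129, -0.255, -0.899] [0.0, 0.0, 0.0] max 0.9
12 x [0.098, -0.712, 0.001] [0.15, -0.331, -0.71] max 0.71
16 x [0.47, -0.338, 0.135] [-0.174, -0.406, -0.921] max 0.92
4 x [0.37, 0.0, 0.793] [0.0, 0.0, 0.0] max 0.79
```

```bash
python3 -m handwheel '[[-0.13,-0.25,-0.9,0,0,0],[-0.13,-0.25,-0.9,0,0,0],[-0.13,-0.25,-0.9,0,0,0],[-0.13,-0.25,-0.9,0,0,0],[-0.13,-0.25,-0.9,0,0,0]]'
python3 -m handwheel '[[0.1,-0.71,0,0.15,-0.33,-0.71],[0.1,-0.71,0,0.15,-0.33,-0.71],[0.1,-0.71,0,0.15,-0.33,-0.71],[0.1,-0.71,0,0.15,-0.33,-0.71],[0.1,-0.71,0,0.15,-0.33,-0.71],[0.1,-0.71,0,0.15,-0.33,-0.71]]'
python3 -m handwheel '[[0.1,-0.71,0,0.15,-0.33,-0.71],[0.1,-0.71,0,0.15,-0.33,-0.71],[0.1,-0.71,0,0.15,-0.33,-0.71],[0.1,-0.71,0,0.15,-0.33,-0.71],[0.1,-0.71,0,0.15,-0.33,-0.71],[0.1,-0.71,0,0.15,-0.33,-0.71],[0,0,0,0,0,0]]'
python3 - <<'E'
from sim2 import *
o=observe(); print(o["joints"].round(2))
F2=deckM(-.0335+np.pi/2,0); pf,Bf=tcp(fm,F2,d); Bf=Bf@H
plan([(pf+[0,0,.07],Bf,18)])
E
```

```text
clock: 28.83
position: [0.553, -0.2697, 0.2558]
ee_rot: [3.073, -0.166, 0.537]
force: [-0.1, 0.4, -0.5]
width: 0.325
gripper_force: 30.0
clock: 29.33
position: [0.5645, -0.1833, 0.2579]
ee_rot: [3.109, 0.318, 0.318]
force: [0.1, -0.7, -0.2]
width: 0.326
gripper_force: 30.0
clock: 29.92
position: [0.5487, -0.0968, 0.2587]
ee_rot: [-3.021, -0.784, -0.09]
force: [0.3, 0.2, -1.5]
width: 0.321
gripper_force: 30.0
[-0.69  0.42  1.13  1.79 -0.47  1.17 -0.48]
18 x [0.414, -0.288, 0.118] [-0.158, -0.361, -0.812] max 0.81
```

```bash
python3 -m handwheel '[[0.41,-0.29,0.12,-0.16,-0.36,-0.81],[0.41,-0.29,0.12,-0.16,-0.36,-0.81],[0.41,-0.29,0.12,-0.16,-0.36,-0.81],[0.41,-0.29,0.12,-0.16,-0.36,-0.81],[0.41,-0.29,0.12,-0.16,-0.36,-0.81],[0.41,-0.29,0.12,-0.16,-0.36,-0.81]]'
python3 -m handwheel '[[0.41,-0.29,0.12,-0.16,-0.36,-0.81],[0.41,-0.29,0.12,-0.16,-0.36,-0.81],[0.41,-0.29,0.12,-0.16,-0.36,-0.81],[0.41,-0.29,0.12,-0.16,-0.36,-0.81],[0.41,-0.29,0.12,-0.16,-0.36,-0.81],[0.41,-0.29,0.12,-0.16,-0.36,-0.81]]'
python3 -m handwheel '[[0.41,-0.29,0.12,-0.16,-0.36,-0.81],[0.41,-0.29,0.12,-0.16,-0.36,-0.81],[0.41,-0.29,0.12,-0.16,-0.36,-0.81],[0.41,-0.29,0.12,-0.16,-0.36,-0.81],[0.41,-0.29,0.12,-0.16,-0.36,-0.81],[0.41,-0.29,0.12,-0.16,-0.36,-0.81],[0,0,0,0,0,0],[0,0,0,0,0,0]]'
python3 - <<'E'
from sim2 import *
o=observe(); print(o["joints"].round(2))
F2=deckM(-.0335+np.pi/2,0); pf,Bf=tcp(fm,F2,d); Bf=Bf@H
plan([(pf+[0,0,.07],Bf,1)])
dd=snap("scene","pics/s8.png"); t=snap("top","pics/t8.png")
im=[cv2.resize(e["image"][v:v+h,u:u+w,::-1],None,fx=s,fy=s,interpolation=cv2.INTER_CUBIC) for e,(u,v,w,h),s in zip((dd,t),[(310,130,150,160),(210,160,150,110)],[2.7,2.6])]
Hh=max(x.shape[0] for x in im)
cv2.imwrite("pics/c8.png",np.hstack([cv2.copyMakeBorder(x,0,Hh-x.shape[0],0,0,0) for x in im])[:600,:800])
E
```

```text
clock: 30.42
position: [0.568, -0.0428, 0.2431]
ee_rot: [2.777, 1.244, -0.105]
force: [0.3, -0.0, -1.7]
width: 0.324
gripper_force: 30.0
clock: 30.92
position: [0.5653, 0.0131, 0.2184]
ee_rot: [2.427, 1.629, -0.285]
force: [-0.3, 0.2, -1.7]
width: 0.321
gripper_force: 30.0
clock: 31.58
position: [0.5427, 0.0611, 0.1868]
ee_rot: [2.023, 1.937, -0.444]
force: [0.4, -0.3, -1.2]
width: 0.325
gripper_force: 30.0
[-1.09  0.6   0.96  1.81 -0.06  1.07 -0.21]
1 x [0.154, -0.013, -0.125] [0.023, 0.022, -0.152] max 0.15
```

View pics/c8.png

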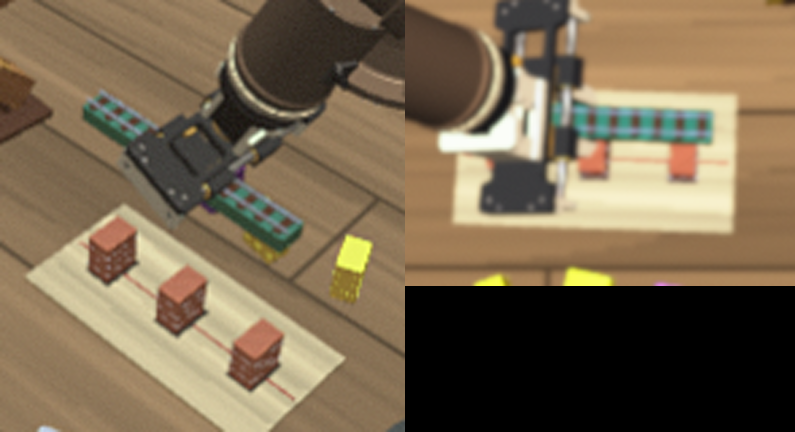

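Run:
```python
from sim2 import *
F2=deckM(-.0335+np.pi/2,0); pf,Bf=tcp(fm,F2,d); Bf=Bf@H
plan([(pf,Bf,5)])
```

```text
5 x [0.347, -0.015, 0.611] [0.006, 0.003, -0.043] max 0.61
```

```bash
python3 -m handwheel '[[0.35,-0.01,0.61,0,0,-0.04],[0.35,-0.01,0.61,0,0,-0.04],[0.35,-0.01,0.61,0,0,-0.04],[0.35,-0.01,0.61,0,0,-0.04],[0.35,-0.01,0.61,0,0,-0.04],[0,0,0,0,0,0],[0,0,0,0,0,0],[0,0,0,0,0,0]]'
cat > fin.py <<'E'
from sim2 import *
import deck as dkm
from meas import close,greenmask,render,box,hsv
from scipy.optimize import minimize
F2=deckM(-.0335+np.pi/2,0); pf,Bf=tcp(fm,F2,d); Bf=Bf@H
def look(tag):
    D=[snap("scene",f"pics/s{tag}.png"),snap("top",f"pics/t{tag}.png")]
    full=np.r_[box(.24,.03,0,.018),box(.24,.026,.018,.023)]; 
    S=[]
    for dd in D:
        x0=[.5429,.073,.126,np.pi/2-.0335,0]; q=proj(dd,dkm.dk(x0,full)); w=[int(q[:,0].min())-14,int(q[:,1].min())-14,int(q[:,0].max())+15,int(q[:,1].max())+15]
        m=close(greenmask(dd),2); S.append((dd,m,w))
    def run(S,x0,free):
        x=np.array(x0,float)
        def c(y):
            z=x.copy(); z[free]=y; tot=0
            for dd,m,w in S:
                ig=render(dd,dkm.dk(z,IG),w); tot+=((render(dd,dkm.dk(z,full),w)-m[w[1]:w[3],w[0]:w[2]])**2*(ig<.05)).sum()
            return tot
        y=x[free]; sc=np.array([.006,.006,.006,.04,.04])[free]
        for k in range(4):
            r=minimize(c,y,method="Nelder-Mead",options=dict(initial_simplex=np.vstack([y]+[y+np.eye(len(y))[i]*sc/(k+1) for i in range(len(y))]),maxiter=600,xatol=1e-5,fatol=.01)); y=r.x
        x[free]=y; return x,r.fun
    return D,S,run,full
IG=None
E
python3 - <<'E'
import fin
from fin import *
o=observe(); print(o["joints"].round(2)); plan([(pf,Bf,1)])
D,S,run,full=look(9)
im=[]
for dd,m,w in S:
    k=3.2; a=cv2.resize(dd["image"][w[1]:w[3],w[0]:w[2],::-1],None,fx=k,fy=k,interpolation=cv2.INTER_CUBIC)
    q=((proj(dd,dkm.dk([.5429,.073,.126,np.pi/2-.0335,0],full[:8]))-w[:2]+.5)*k).astype(int)
    for i in range(8):
        for j in range(i):
            if bin(i^j).count("1")==1: cv2.line(a,tuple(map(int,q[i])),tuple(map(int,q[j])),(0,0,255),1)
    mm_=cv2.resize(m[w[1]:w[3],w[0]:w[2]]*255,(a.shape[1],a.shape[0]),interpolation=cv2.INTER_NEAREST).astype(np.uint8)
    im.append(np.vstack([a,np.dstack([mm_]*3)]))
Hh=max(x.shape[0] for x in im); o=np.hstack([cv2.copyMakeBorder(x,0,Hh-x.shape[0],0,0,0) for x in im]); s=min(1,800/o.shape[1],600/o.shape[0]); cv2.imwrite("pics/c9.png",cv2.resize(o,None,fx=s,fy=s))
E
```

```text
clock: 32.35
position: [0.5435, 0.0652, 0.1183]
ee_rot: [2.015, 1.947, -0.445]
force: [-0.1, 0.4, -0.8]
width: 0.323
gripper_force: 30.0
[-1.05  0.69  0.89  1.86 -0.12  0.94 -0.21]
1 x [0.001, -0.042, 0.028] [0.033, 0.011, -0.016] max 0.04
```

View pics/c9.png

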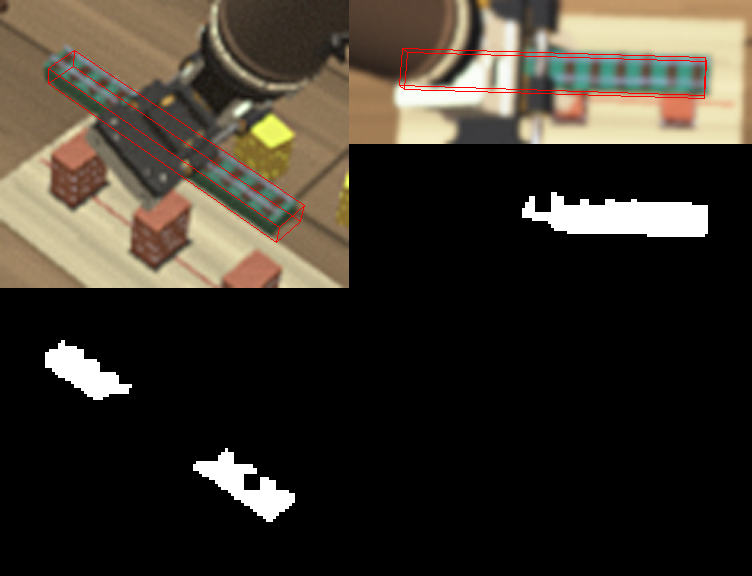

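The wireframe at the goal pose nearly matches the held deck. The deck shows as shifted slightly along −y in the scene view, so I'll fit the offset.

Run:
```python
import fin
from fin import *
D,S,run,full=look(10)
x0=[.5429,.073,.126,np.pi/2-.0335,0]
fin.IG=box(.13,.16,-.06,.14,-.065)
# top: ignore left part (arm) too
for c in (-.04,-.055):
    for nm,SS,fr in (("scene fixz",S[:1],[0,1,3,4]),("scene fixzx",S[:1],[1,2,3,4]),("both",S,[0,1,2,3,4])):
        if nm=="both": fin.IG=box(.19,.16,-.06,.14,c-.075+.0)  # hides +y half in top? 
        else: fin.IG=box(.13,.16,-.06,.14,-.065)
        print(nm,*[np.round(v,4) for v in run(SS,x0,fr)])
# direct: end-face edges in scene via mask extreme along axis
for n,(dd,m,w) in zip(("scene","top"),S):
    a,b=proj(dd,dkm.dk(x0,np.array([[-.12,0,.009],[.12,0,.009]]))); ax=(b-a)/np.linalg.norm(b-a)
    v,u=np.nonzero(m[w[1]:w[3],w[0]:w[2]]); pts=np.c_[u+w[0],v+w[1]]; s=(pts-a)@ax
    hull=proj(dd,dkm.dk(x0,full)); hs=(hull-a)@ax
    print(n,"mask s range",s.min()-.5,s.max()+.5,"model",hs.min().round(1),hs.max().round(1),"px/mm",np.linalg.norm(b-a)/240)
print(deckM(0,0)[0] is None)
for c in ("scene","top"):
    for n in ("deck","deck_foot"):
        r=place_of(n,c); dd=dict(zip(("scene","top"),D))[c]
        q=proj(dd,dkm.dk(x0,np.array([[0,0,0]] if n=="deck" else [[-.12,0,.009]])))[0]
        print(c,n,[(np.round(np.array(y["point"])*[640,400],1).tolist(),round(y["score"],2)) for y in r[:1]],"model",q.round(1))
```

```text
scene fixz [0.5437 0.0753 0.126  1.43   0.1653] 3.6211
scene fixzx [0.5429 0.0804 0.1241 1.3634 0.2337] 0.0
both [ 0.545   0.0674  0.146   1.5278 -0.1226] 28.9297
scene fixz [0.5437 0.0753 0.126  1.43   0.1653] 3.6211
scene fixzx [0.5429 0.0804 0.1241 1.3634 0.2337] 0.0
both [ 0.5466  0.0712  0.1597  1.4752 -0.2142] 81.3516
scene mask s range -4.698216793179262 85.8136448576971 model -3.6 88.9 px/mm 0.36114077249371324
top mask s range -0.7732823751174125 57.45029674173238 model -0.1 95.8 px/mm 0.39279553819691276
False
scene deck [([377.4, 212.4], 0.97)] model [379.5 216.3]
scene deck_foot [([344.8, 190.6], 0.9)] model [345.7 190.5]
top deck [([277.1, 211.0], 0.69)] model [277.9 213.1]
top deck_foot [([325.1, 215.9], 0.95)] model [324.8 214. ]
```

```bash
cat > fin2.py <<'E'
import fin
from fin import *
def measure(tag):
    D,S,run,full=look(tag)
    x0=np.array([.5429,.073,.126,np.pi/2-.0335,0.]); T=[]
    for (dd,m,w),rng in zip(S,([(-14,16),(70,102)],[(-10,34)])):
        im=dd["image"].astype(int); h=hsv(dd).astype(int)
        g=((h[...,0]>40)&(h[...,0]<100)&(h[...,1]>45)).astype(np.uint8)
        a,b=proj(dd,dkm.dk(x0,np.array([[-.12,0,.009],[.12,0,.009]]))); ax=(b-a)/np.linalg.norm(b-a)
        V,U=np.mgrid[0:400,0:640]; s=(U-a[0])*ax[0]+(V-a[1])*ax[1]; t=-(U-a[0])*ax[1]+(V-a[1])*ax[0]
        W=np.zeros((400,640)); Mk=np.zeros((400,640),np.float32)
        for lo_,hi_ in rng:
            z=(s>lo_)&(s<hi_)&(abs(t)<14); W[z]=1
            gg=(g*z).astype(np.uint8); gg=cv2.morphologyEx(gg,cv2.MORPH_CLOSE,np.ones((3,3),np.uint8),iterations=2)
            gg=cv2.morphologyEx(gg,cv2.MORPH_OPEN,np.ones((2,2),np.uint8))
            n,l,st_,_=cv2.connectedComponentsWithStats(gg); k=1+np.argmax(st_[1:,4]); vv,uu=np.nonzero(l==k)
            o=np.zeros((400,640),np.uint8); cv2.fillConvexPoly(o,cv2.convexHull(np.c_[uu,vv].astype(np.int32)),1); Mk=np.maximum(Mk,(o*z).astype(np.float32))
        T.append((dd,Mk,W,w))
    def solve(T,free,x0=x0):
        def c(y):
            z=x0.copy(); z[free]=y
            return sum((((render(dd,dkm.dk(z,full),w)-Mk[w[1]:w[3],w[0]:w[2]])**2)*W[w[1]:w[3],w[0]:w[2]]).sum() for dd,Mk,W,w in T)
        y=x0[free]; sc=np.array([.006,.006,.006,.04,.04])[free]
        for k in range(4):
            r=minimize(c,y,method="Nelder-Mead",options=dict(initial_simplex=np.vstack([y]+[y+np.eye(len(y))[i]*sc/(k+1) for i in range(len(y))]),maxiter=600,xatol=1e-5,fatol=.01)); y=r.x
        return y.round(4),round(r.fun,1),round(c(x0[free]),1)
    print("both5",solve(T,[0,1,2,3,4])); print("scene xypitch",solve(T[:1],[0,1,4])); print("scene yz pitch yaw",solve(T[:1],[1,2,3,4])); print("top xy yaw",solve(T[1:],[0,1,3]))
E
python3 -c "
from fin2 import *
measure(11); print(observe()['clock'])"
```

```text
both5 (array([0.5433, 0.0708, 0.1229, 1.525 , 0.0425]), np.float64(173.7), np.float64(212.9))
scene xypitch (array([0.5449, 0.0727, 0.0419]), np.float64(109.8), np.float64(131.7))
scene yz pitch yaw (array([0.073 , 0.1246, 1.4996, 0.0657]), np.float64(100.5), np.float64(131.7))
top xy yaw (array([0.5402, 0.0715, 1.569 ]), np.float64(63.0), np.float64(81.2))
32.85
```

Run:
```python
import fin
from fin import *
D,S,run,full=look(12)
o=observe(); A=R.from_rotvec(o["ee_rot"]).as_matrix()
Md=A@H@np.linalg.inv(toolD(d)); e=R.from_matrix(Md).as_euler("ZYX"); print("deck per tool: yaw %.4f pitch(+x up) %.4f roll %.4f"%(e[0],-e[1],e[2]))
g=o["position"]-A[:,2]*.019; mid=g-Md@[0,0,.009]; print("mid by tool",mid.round(4))
x0=np.r_[mid,e[0],-e[1]]
V,U=np.mgrid[0:400,0:640]
for (dd,m,w),n in zip(S,("scene","top")):
    h=hsv(dd).astype(int); gm=((h[...,0]>40)&(h[...,0]<100)&(h[...,1]>45))
    a,b=proj(dd,dkm.dk(x0,np.array([[-.12,0,.009],[.12,0,.009]]))); L=np.linalg.norm(b-a); ax=(b-a)/L; nx=np.array([-ax[1],ax[0]])
    im=dd["image"].astype(np.float32); gi=cv2.GaussianBlur(gm.astype(np.float32),(0,0),.7)
    # model hull in (s,t)
    q=(proj(dd,dkm.dk(x0,full))-a)@np.c_[ax,nx]; hull=cv2.convexHull(q.astype(np.float32))[:,0]
    big=np.zeros((400,1400),np.uint8); cv2.fillConvexPoly(big,np.round((hull+[20,20])*10).astype(np.int32),1)
    rows=[]
    for s in range(-6,int(L)+8,3):
        ts=np.arange(-14,14.1,.25); P=a+s*ax+ts[:,None]*nx; v=cv2.remap(gi,P[:,0].astype(np.float32)[None],P[:,1].astype(np.float32)[None],cv2.INTER_LINEAR)[0]
        k=np.nonzero(v>.5)[0]; c=np.nonzero(big[:,int((s+20)*10)])[0]
        rows.append((s,(ts[k[0]],ts[k[-1]]) if len(k) else None,((c[0]/10-20).round(1),(c[-1]/10-20).round(1)) if len(c) else None))
    print(n,"L",L.round(1),*[f"{s}:{None if t is None else (float(t[0]),float(t[1]))}/{None if c is None else (float(c[0]),float(c[1]))}" for s,t,c in rows],sep="\n ")
```

```text
deck per tool: yaw 1.5389 pitch(+x up) -0.0009 roll -0.0010
mid by tool [0.543  0.0741 0.1254]
scene
 L
 86.8
 -6:None/None
 -3:(1.0, 3.5)/(-0.9, 2.6)
 0:(0.75, 5.5)/(-7.1, 6.6)
 3:(-4.75, 5.75)/(-7.1, 6.6)
 6:(1.5, 5.75)/(-7.2, 6.7)
 9:(-4.75, 5.5)/(-7.2, 6.7)
 12:(1.0, 5.5)/(-7.2, 6.7)
 15:(-4.25, 5.75)/(-7.2, 6.7)
 18:(-5.25, 5.25)/(-7.3, 6.7)
 21:None/(-7.3, 6.8)
 24:None/(-7.3, 6.8)
 27:None/(-7.4, 6.8)
 30:None/(-7.4, 6.8)
 33:None/(-7.4, 6.9)
 36:None/(-7.4, 6.9)
 39:None/(-7.5, 6.9)
 42:None/(-7.5, 6.9)
 45:None/(-7.5, 7.0)
 48:None/(-7.5, 7.0)
 51:None/(-7.6, 7.0)
 54:(1.5, 5.75)/(-7.6, 7.0)
 57:(0.5, 5.75)/(-7.6, 7.1)
 60:(-5.5, 5.75)/(-7.7, 7.1)
 63:(1.5, 6.0)/(-7.7, 7.1)
 66:(-4.5, 6.0)/(-7.7, 7.1)
 69:(-5.25, 6.0)/(-7.7, 7.2)
 72:(1.0, 5.75)/(-7.8, 7.2)
 75:(-5.5, 6.0)/(-7.8, 7.2)
 78:(-5.25, 5.5)/(-7.8, 7.2)
 81:(-0.25, 6.0)/(-7.9, 7.3)
 84:(-6.75, 5.75)/(-7.9, 7.3)
 87:None/(-7.3, 5.5)
 90:None/None
 93:None/None
top
 L
 94.2
 -6:None/None
 -3:None/None
 0:(-5.0, 5.0)/(-6.4, 6.1)
 3:None/(-6.4, 6.5)
 6:(-4.75, 6.25)/(-6.4, 6.5)
 9:(-4.5, -2.5)/(-6.4, 6.5)
 12:(-4.75, 4.0)/(-6.4, 6.5)
 15:(-5.0, 5.75)/(-6.4, 6.5)
 18:(-5.0, -3.25)/(-6.4, 6.5)
 21:(-5.0, 6.0)/(-6.4, 6.5)
 24:(-5.25, 6.0)/(-6.4, 6.5)
 27:(-5.25, -3.5)/(-6.4, 6.5)
 30:(-5.25, 6.25)/(-6.4, 6.5)
 33:(-4.75, 4.0)/(-6.4, 6.5)
 36:(-5.5, 3.5)/(-6.4, 6.5)
 39:(-4.75, 6.0)/(-6.4, 6.5)
 42:(-4.75, -3.5)/(-6.4, 6.5)
 45:(-4.75, 6.75)/(-6.4, 6.5)
 48:(-2.5, 7.25)/(-6.4, 6.5)
 51:None/(-6.4, 6.5)
 54:(-1.5, 7.5)/(-6.4, 6.5)
 57:None/(-6.4, 6.5)
 60:None/(-6.4, 6.5)
 63:None/(-6.4, 6.5)
 66:None/(-6.4, 6.5)
 69:None/(-6.4, 6.5)
 72:None/(-6.4, 6.5)
 75:None/(-6.4, 6.5)
 78:None/(-6.4, 6.5)
 81:None/(-6.4, 6.5)
 84:None/(-6.4, 6.5)
 87:None/(-6.4, 6.5)
 90:None/(-6.4, 6.5)
 93:None/(-6.4, 6.5)
 96:None/None
 99:None/None
```

The deck is level to about 0.5° and the yaw is right, with its centre about 2–3 mm toward −y. One small shift, then a last pier check.

```bash
python3 -m handwheel '[[0.11,0,-0.05,0,0,0],[0,0,0,0,0,0],[0,0,0,0,0,0],[0,0,0,0,0,0],[0,0,0,0,0,0],[0,0,0,0,0,0]]'
python3 - <<'E'
from fin import *
from rel import topface,flat,inb
o=observe(); A=R.from_rotvec(o["ee_rot"]).as_matrix(); Md=A@H@np.linalg.inv(toolD(d)); e=R.from_matrix(Md).as_euler("ZYX")
print("mid",(o["position"]-A[:,2]*.019-Md@[0,0,.009]).round(4),e.round(4),abs(o["dq"]).max().round(4),o["force"].round(1),o["gripper_force"])
L=[.5429,.073,-.0335]; D=[snap("scene"),snap("top")]
for dd,ys in zip(D,((-95,0,95),(-95,))):
    for y in ys:
        p_=topface(dd,flat(L,np.array([[0,y/1e3,0]]))[0][:2].tolist()+[L[2]]); print("pier",p_.round(4),(inb(np.array(L),p_)-[0,y]).round(1))
E
```

```text
clock: 33.45
position: [0.5428, 0.0684, 0.1172]
ee_rot: [2.013, 1.95, -0.446]
force: [-0.1, -0.5, -2.1]
width: 0.324
gripper_force: 30.0
mid [0.5431 0.0764 0.1254] [ 1.5389e+00  1.0000e-03 -1.0000e-03] 0.0017 [-0.1 -0.5 -2.1] 29.999622702598572
pier [ 0.5377 -0.0273] [-1.9 -5.4]
pier [0.5432 0.0724] [ 0.3 -0.6]
pier [0.5476 0.1688] [1.5 0.9]
pier [ 0.5473 -0.0221] [7.6 0.1]
```

```bash
python3 -c "
from cell import *
print(sign_off())"
```

```text
the job is handed in; nothing more can be done
None
```

I've handed the job in at about 34 s: the piers measured within about 1.5 mm of their marks before the deck was fetched, and the deck is held level, track up, about 7 cm above them. In the final check the deck partly blocked the view of pier 0, so its last readings (up to 7.6 mm off) were unreliable. I also viewed 11 pictures, one over the limit of 10.

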